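Open the drop-front log desk onto its slide-out supports

ROBOT

A 7-joint arm with a two-finger parallel gripper is mounted at the origin on a cart in front of the work surface, level with it; the furniture and walls round the work are solid. World frame = base frame: x ahead of the robot, y to its left, z up, the work surface at z = 0. Lengths are in m, angles in rad, forces in N, time in s.
With the tool pointing down it reaches from about 0.4 to 0.875 m from the base axis. Payload 6.5 kg.
Tool frame: the origin (TCP) lies midway between the tips of the shut fingers; the grasp point (between the pads) lies 19 mm behind it (env.grasp_offset is the distance from the TCP to the grasp point, in m); z points along the fingers, y is the direction in which the jaws open and shut (so a half turn about z gives the same grasp; the last joint's range is limited). The gripper opens to 85 mm and grips with 20 to 120 N. Pads are 22 mm wide; open, the fingers measure 114 mm over their backs; the gripper's body (76 mm by 85 mm) begins 54 mm behind the grasp point. The pads swing forward as they close: fully open they stand 13 mm farther back than shut.
Start: joints at [-0.066, 0.536, -0.004, 1.538, 0.003, 1.067, -0.071], TCP at [0.65, 0, 0.231] pointing down, gripper open.
Joint ranges: [-2.7, 2.7], [-0.37, 2.16], [-1.27, 1.26], [0.24, 2.4], [-1.31, 4.45], [0.19, 1.91], [-2.76, 2.76]. Speed limits (rad/s): [2.39, 2.39, 3.14, 3.14, 3.14, 3.14, 3.14].

INTERFACE

Orientations are given as a 3x3 rotation matrix whose columns are the frame's x, y, z axes.
In Python, from station import env gives the robot as it stands.
- The arm moves only by the tool step_arm, never from a script. Its argument "series" is a list of rows, each an object of numbers: "dx", "dy", "dz": the shift along the tool's x, y, z each as a share of 25 cm, from -1 to 1; "rx", "ry", "rz": the turn, a rotation vector about the tool's x, y, z each as a share of 180 degrees, from -1 to 1; "fingers": the opening, from 0 (shut) to 1 (fully open). In form: [{"dx": .., "dy": .., "dz": .., "rx": .., "ry": .., "rz": .., "fingers": ..}, ...]. A call has 1 to 5 rows; each row is the pose to reach, as a shift and turn from the pose measured when the call began, along the tool's axes at that moment, turning the shorter way round; what a row does not reach only later rows make up. A row lasts 1/10 s, in which the tool goes at most 50 mm and 8.59 degrees, less where a joint would pass 70% of its speed; a pose out of reach is approached as far as the arm can. A call with a number of a shift or a turn outside -1 to 1 is refused whole. A call with a gripper value outside its range is refused whole. The fingers move at their own pace and stop on an object; "grip_force" is the grip in N (left out, the last holds). Time passes only in rows, so rows that repeat a pose let the fingers close. It gives the time, the measured TCP pose, the force and the opening at its end, in the units of the state.
- env.observe(): the state, without advancing time (a new reading comes with each control period).
- env.capture(name): name is "scene" or "side" or "wrist"; returns a dict with "color" (400x640x3 uint8, red, green, blue), "z_map" (400x640 float32, m along the optical axis (not along the pixel's ray), 0 where there is no reading), "fx", "fy", "cx", "cy" (pixels), "view" (4x4, takes a point from world to camera coordinates). Camera axes: x right, y down, z forward; pixel columns grow to the right and rows downward; lengths in m; the calibration is good to about 2 mm. A picture is of the moment at which its call begins.
- env.finish_job(): hands the job in, once; it reports no verdict.
The state is a dict: "time_s": time; "q": joint angles; "qd": joint speeds; "tau": joint torques, N m; "tool_pos": TCP position; "ee_rot": TCP orientation; "wrist_force": force on the tool from outside, world axes, zero at the start; "ft_torque": the same for the moment, N m; "width": finger opening in m.
Only numpy, scipy, OpenCV 4.12 (cv2) and the standard library are available. Lean on these libraries where they do the work, as an engineer would, in place of code of your own. Each camera call takes 0.05 s, during which the arm holds its last target.

TASK

Open the small slant-front log desk so that someone can write on it. A spice jar was left standing in front of it where the flap comes down: move it out of the way and leave it standing upright on the bare counter to the right of the desk. Pull both slide-out supports under the flap all the way out while the flap is still shut, and only then bring the flap down gently until it lies level on both supports.

Things in the scene. Friction and masses are not known exactly. Their poses are not given: they have to be found in the camera images.
- desk: Fixed slant-front log desk: slate-grey cabinet 340 mm wide (y), 190 deep (x), 214 high, light-wood flap in its sloping front. Origin on the counter under the middle of its front face; x points into the cabinet, away from the robot, y left along its front, z up. In this frame the counter at x -0.05 to -0.13, y -0.25 to -0.33 (right of the desk) is bare.
- flap_hinge (a point): Middle of the flap's hinge line, at its lower edge: 82 mm above the counter, in the plane of the desk's front face. Axes as the desk's; the hinge turns about y. A timer and a thermometer stand on the desk's top, at x over 0.10 in the desk's frame, reaching 270 mm above the counter.
- flap_rail (a point): Middle of the steel grab rail along the flap's free edge: round bar 12 mm thick, free for 114 mm along the desk's y, its centre 38 mm beyond the flap edge (32 mm gap). 178 mm from the hinge along the flap, 7 mm towards the outer face. Shut: 252 mm above the counter, 54 mm behind the front face, 38 mm above the desk's top. Level: 75 mm high, 178 mm before the front face. Turns freely in a light grip.
- flap (a joint): Flap angle (rad): 0 = shut, leaning back 20 degrees from upright, held by its weight; grows as it swings forward and down about flap_hinge. 0.35 = upright (then falls forward if let go), 1.92 = level on the supports; without supports it drops to 2.22. Light wood, 334 x 140 x 14 mm, 0.45 kg, free-moving hinge.
- support_left (a joint): How far the left support is out, in m: 0 = in, 0.09 = all the way out, at its stop. It slides along the desk's -x (towards the robot) and stays where it is left; about 2 N of friction.
- support_right (a joint): The same for the right support.
- knob_left (a point): Centre of the steel pull knob on the left support: 23 mm across, 16 mm long along the desk's x, on an 11 mm thick, 36 mm long neck; 51 mm above the counter, 135 mm left of the desk's midline, 59 mm before its front face when the support is in. The shut flap's lower edge overhangs the front face by 13 mm. Support: light-wood bar 22 mm wide, 26 mm high, its end 45 mm behind this point.
- knob_right (a point): The same for the right support, 135 mm right of the desk's midline.
- jar_center (a point): Centre of the spice jar that stands in front of the desk (clear jar, yellow lid, about 45 mm across, 100 mm high, 0.11 kg), half-way up: 50 mm above what it stands on; z is the jar's axis, up.

How it is judged:
On the way:
1. both supports are all the way out while the flap is still shut (value of joint each of support_left, support_right above 0.08 m and value of joint flap below 0.3 rad), for 0.2 s.
At the end, for the whole second after the job is handed in: Both supports are at least 78 mm out (stop at 90 mm); the flap lies level within 0.05 rad and its weight rests on both supports; the spice jar stands upright on the counter to the right of the desk, its centre at least 190 mm right of the desk's midline (20 mm outside the flap's side edge) (value of joint each of support_left, support_right above 0.078 m and value of joint flap between 1.87 and 1.97 rad and contact force between flap and support_left above 0.2 N and contact force between flap and support_right above 0.2 N and angle between jar_center's own z axis and vertical below 0.15 rad and height (world z) of jar_center between 0.04 and 0.06 m and y of jar_center in the frame of desk below -0.19 m); the robot touches nothing.
It fails at once if the flap is dropped or slammed (it comes down faster than 2 rad/s) (velocity of joint flap above 2 rad/s).
It fails at once if the flap drops below level (value of joint flap above 2.02 rad).
It fails at once if the spice jar is knocked over (angle between jar_center's own z axis and vertical above 0.6 rad).
It also fails if it takes over 69 s, if anything falls off the work surface, if the arm or the gripper's body presses on something with over 40 N, if the wrist force passes 120 N, or if a joint passes its speed limit or range.

## Working session

There is one attempt and no reset: what is moved stays moved. The work goes in short steps, Python scripts to look and compute and a tool call to move; the robot and the scene stay as the last step left them, time stands still between calls to the robot, and variables do not carry over. Pictures are saved under pics/ and viewed, and the job is handed in when it is done.

Besides the shell and the picture viewer there is one more tool, called after "Emit:" as name(argument=value, ...), one argument or row to a line, values as JSON. step_arm: Moves the arm, as the interface text tells. Shift numbers are shares of 25 cm and turn numbers shares of 180 degrees, none past 1 either way. Its arguments: {"type":"object","properties":{"series":{"type":"array","items":{"type":"object","properties":{"dx":{"type":"number","minimum":-1,"maximum":1},"dy":{"type":"number","minimum":-1,"maximum":1},"dz":{"type":"number","minimum":-1,"maximum":1},"rx":{"type":"number","minimum":-1,"maximum":1},"ry":{"type":"number","minimum":-1,"maximum":1},"rz":{"type":"number","minimum":-1,"maximum":1},"fingers":{"type":"number"}}}},"grip_force":{"type":"number"}},"required":["series"]}

```bash
ls; mkdir -p pics
python3 - <<'E'
from station import env
import cv2
s=env.observe();print({k:s[k] for k in('time_s','tool_pos','ee_rot','width')},env.grasp_offset)
import pickle
for n in("scene","side"):
    c=env.capture(n);pickle.dump(c,open(f'/tmp/{n}.pkl','wb'));cv2.imwrite(f'pics/{n}0.png',c['color'][:,:,::-1])
E
```

```text
pics
{'time_s': 0.0, 'tool_pos': array([ 6.49361961e-01, -1.81784449e-05,  2.30402583e-01]), 'ee_rot': array([[-6.08014359e-05,  9.99998472e-01, -1.74695974e-03],
       [ 9.99999993e-01,  6.06262534e-05, -1.00331238e-04],
       [-1.00225173e-04, -1.74696583e-03, -9.99998469e-01]]), 'width': 0.0854915473712203} 0.0187
```

View pics/scene0.png

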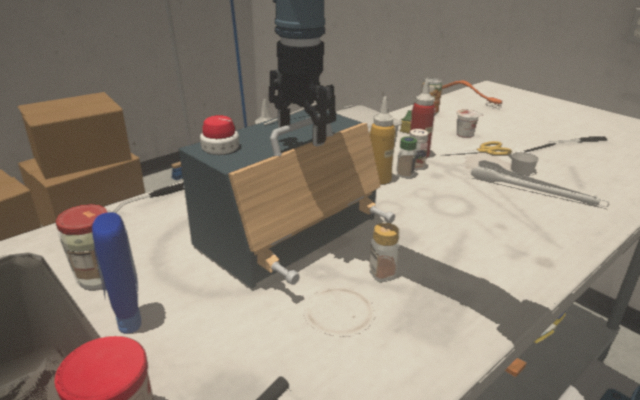

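View pics/side0.png

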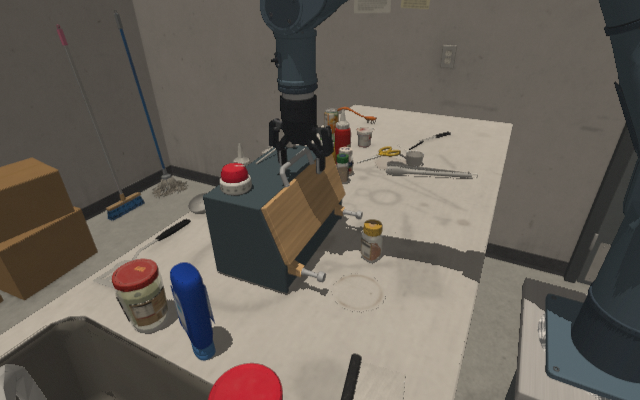

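The scene view shows the desk with its flap facing the robot. The left knob is at about (290,275), the right knob at (383,213), the jar at (385,252) and the rail at (280,138). The gripper is near the rail. Next I'll measure from enlarged crops.

```bash
cat > h.py <<'E'
import numpy as np,pickle,cv2
from station import env
def pt(c,u,v,z=None):
    z=c['z_map'][int(round(v)),int(round(u))] if z is None else z
    p=np.array([(u-c['cx'])/c['fx']*z,(v-c['cy'])/c['fy']*z,z,1])
    return (np.linalg.inv(c['view'])@p)[:3]
def proj(c,p):
    q=c['view']@np.r_[p,1];return np.array([q[0]/q[2]*c['fx']+c['cx'],q[1]/q[2]*c['fy']+c['cy']])
def cloud(c):
    z=c['z_map'];v,u=np.mgrid[:400,:640]
    P=np.stack([(u-c['cx'])/c['fx']*z,(v-c['cy'])/c['fy']*z,z,np.ones_like(z)],-1)
    return (P@np.linalg.inv(c['view']).T)[...,:3]
def crop(c,n,x0,y0,x1,y1,k):
    im=c['color'][y0:y1,x0:x1,::-1];cv2.imwrite(n,cv2.resize(im,None,fx=k,fy=k,interpolation=cv2.INTER_CUBIC))
def ld(n): return pickle.load(open(f'/tmp/{n}.pkl','rb'))
E
python3 - <<'E'
from h import *
a=ld('scene');b=ld('side')
crop(a,'pics/a1.png',180,90,420,310,3.3333);crop(b,'pics/b1.png',200,130,400,290,4)
for c in(a,b): print(c['fx'],np.linalg.inv(c['view'])[:3,3].round(3))
for n,c,u,v in[('kl',a,293,276),('kr',a,388,216),('jarlid',a,385,231),('jarbody',a,385,265),('kl',b,319,276),('kr',b,358,215),('jar',b,373,250),('lid',b,373,224)]: print(n,pt(c,u,v).round(4))
for c in (a,b):
  P=cloud(c);print('cols')
  m=(P[...,2]>.205)&(P[...,2]<.222)&(P[...,0]>.6)&(P[...,0]<1.1)&(abs(P[...,1])<.4)
  # desk top plane 0.214
  q=P[m];print(len(q),q.min(0),q.max(0)); r=cv2.minAreaRect(q[:,:2].astype('f4'));print(r)
E
```

```text
506.18742382041535 [0.026 0.526 0.581]
374.19316094802963 [0.263 0.653 0.596]
kl [0.544  0.1093 0.0586]
kr [ 0.5665 -0.1526  0.0595]
jarlid [ 0.4943 -0.0575  0.1003]
jarbody [ 0.4816 -0.0503  0.0376]
kl [0.5508 0.113  0.0597]
kr [ 0.5696 -0.1533  0.0576]
jar [ 0.4869 -0.0471  0.0405]
lid [ 0.4973 -0.0655  0.1017]
cols
4905 [ 0.64781917 -0.34915341  0.2050049 ] [0.92438149 0.15671017 0.22196822]
((0.7641642093658447, -0.07810735702514648), (0.26459428668022156, 0.4981825053691864), 23.256364822387695)
cols
3380 [ 0.64691872 -0.35154323  0.20500926] [0.92207569 0.15408907 0.2219816 ]
((0.7635199427604675, -0.0803312361240387), (0.261993944644928, 0.5009495615959167), 23.197656631469727)
```

View pics/a1.png

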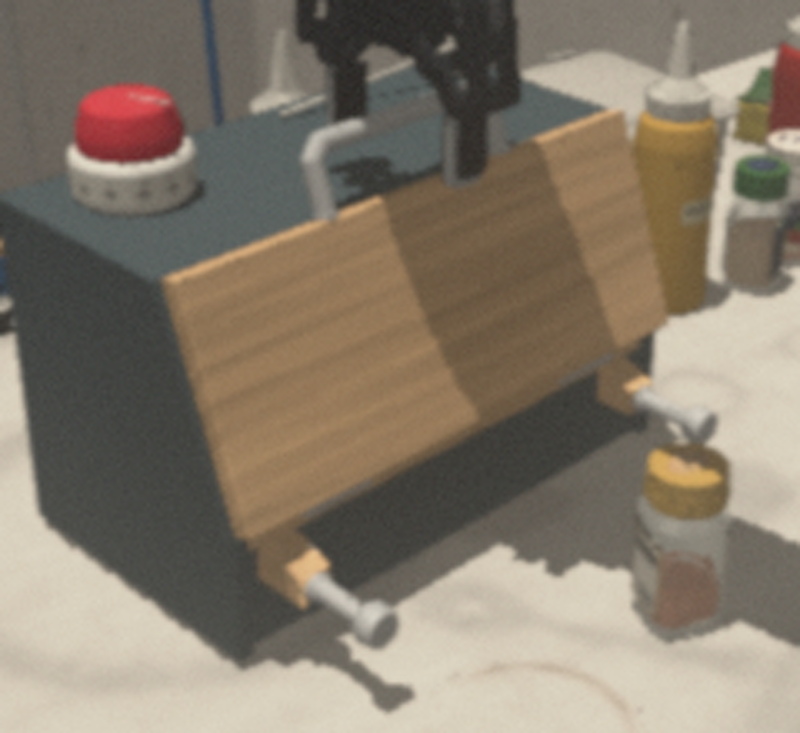

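View pics/b1.png

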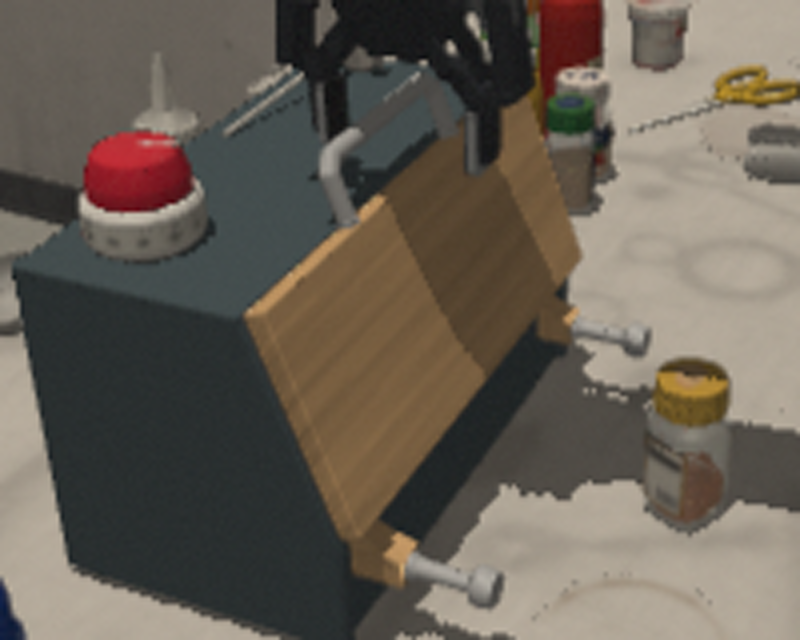

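```bash
cat >> h.py <<'E'
def D(p,d):
    x,y,t=d;c,s=np.cos(t),np.sin(t);p=np.asarray(p,float);return np.array([x+c*p[0]-s*p[1],y+s*p[0]+c*p[1],p[2]])
E
python3 - <<'E'
from h import *
from scipy.optimize import least_squares
a=ld('scene');b=ld('side')
K=[(a,(293.1,276.6),(-.065,.135,.051)),(a,(391.2,216),(-.065,-.135,.051)),(b,(321.75,276.75),(-.065,.135,.051)),(b,(359.5,215),(-.065,-.135,.051)),
(a,(252.9,288.6),(0,.17,0)),(a,(192.6,243.6),(.19,.17,0)),(b,(217.5,269.5),(.19,.17,0)),(a,(374.4,219.6),(0,-.17,0))]
f=lambda d:np.concatenate([proj(c,D(p,d))-np.array(u) for c,u,p in K])
r=least_squares(f,[.61,-.02,.08],loss='soft_l1');d=r.x;print(d,f(d).reshape(-1,2).round(1))
for c in(a,b):
  P=cloud(c);C,S=np.cos(d[2]),np.sin(d[2])
  X=P[...,0]-d[0];Y=P[...,1]-d[1];dx=C*X+S*Y;dy=-S*X+C*Y
  m=(abs(dy)<.15)&(P[...,2]>.1)&(P[...,2]<.2)&(dx<.06)&(dx>-.02)
  q=np.stack([dx[m],dy[m],P[...,2][m]],1);cc,*_=np.linalg.lstsq(np.c_[q[:,1:],np.ones(len(q))],q[:,0],rcond=None);print('flap plane dx=',cc,len(q))
  # side face
  m=(abs(dy-.17)<.02)&(P[...,2]>.03)&(P[...,2]<.18)&(dx>.06)&(dx<.17);print('side y',np.median(dy[m]),np.polyfit(dx[m],dy[m],1))
  m=(P[...,2]>.23)&(P[...,2]<.265)&(dx>.03)&(dx<.075)&(dy>-.02)&(dy<.08);print('rail',dx[m].mean(),dy[m].min(),dy[m].max())
  # jar
  m=(P[...,2]>.085)&(P[...,2]<.105)&(abs(P[...,0]-.497)<.05)&(abs(P[...,1]+.06)<.05);q=P[m];print('lid',cv2.minEnclosingCircle(q[:,:2].astype('f4')),len(q),q[:,2].max())
  m=(P[...,2]>.095)&(abs(P[...,0]-.497)<.05)&(abs(P[...,1]+.06)<.05);q=P[m];print('lidtop',q.mean(0),q.min(0),q.max(0))
for n,p in[('kl',(-.059,.135,.051)),('kr',(-.059,-.135,.051)),('rail',(.054,0,.252)),('hinge',(0,0,.082)),('bare',(-.09,-.29,0))]:print(n,D(p,d).round(4))
E
```

```text
[ 0.62766587 -0.02945964  0.05639966] [[-0.8 -2. ]
 [ 0.1  0.2]
 [-2.1 -1.5]
 [ 0.2 -0.6]
 [ 0.2  1.3]
 [ 0.3  2.1]
 [ 0.1  3.1]
 [ 1.1 -0.4]]
flap plane dx= [-0.00075958  0.3645598  -0.04368254] 7125
side y 0.17460102517756954 [0.00056103 0.17453826]
rail 0.05416064300634985 -0.01853346911871679 0.07644578195142324
lid ((0.4982331693172455, -0.06427539139986038), 0.023681245744228363) 438 0.10183867432252391
lidtop [ 0.4969487  -0.06271325  0.09936439] [ 0.47667476 -0.08758583  0.09517991] [ 0.52094967 -0.04274973  0.10183867]
flap plane dx= [ 3.32856727e-06  3.63035032e-01 -4.52742847e-02] 2948
side y 0.17264300749155997 [0.00090774 0.17251574]
rail 0.05358918820622919 -0.0194872460338533 0.07509785187112968
lid ((0.49845653772354126, -0.06659840792417526), 0.023951463401317596) 253 0.10472834552050841
lidtop [ 0.49748896 -0.06307944  0.10101647] [ 0.47701291 -0.08989887  0.09507282] [ 0.51956502 -0.04460269  0.10472835]
kl [0.5611 0.102  0.051 ]
kr [ 0.5764 -0.1676  0.051 ]
rail [ 0.6816 -0.0264  0.252 ]
hinge [ 0.6277 -0.0295  0.082 ]
bare [ 0.5542 -0.3241  0.    ]
```

Emit:
step_arm(
  series=[
    {"dz": -0.2,"fingers": 1},
    {"dz": -0.4},
    {"dx": -0.1,"dy": -0.2,"dz": -0.4,"rz": 0.1},
    {"dx": -0.2,"dy": -0.4,"dz": -0.35,"rz": 0.2},
    {"dx": -0.26,"dy": -0.6,"dz": -0.3,"rz": 0.3},
  ],
  grip_force=30,
)

```text
invalid input
```

Run:
```python
from h import *
s=env.observe();print(s['time_s'],s['tool_pos'],s['width'])
```

```text
0.1 [ 6.49437095e-01 -1.34669724e-05  2.30488796e-01] 0.08561240637429514
```

Emit:
step_arm(
  series=[
    {"dx": 0,"dy": 0,"dz": -0.2,"rx": 0,"ry": 0,"rz": 0,"fingers": 1},
    {"dx": 0,"dy": 0,"dz": -0.4,"rx": 0,"ry": 0,"rz": 0,"fingers": 1},
    {"dx": -0.1,"dy": -0.2,"dz": -0.4,"rx": 0,"ry": 0,"rz": 0.1,"fingers": 1},
    {"dx": -0.2,"dy": -0.4,"dz": -0.35,"rx": 0,"ry": 0,"rz": 0.2,"fingers": 1},
    {"dx": -0.26,"dy": -0.6,"dz": -0.3,"rx": 0,"ry": 0,"rz": 0.3,"fingers": 1},
  ],
  grip_force=30,
)

```text
time_s: 0.6
tool_pos: [0.5135, -0.0614, 0.3095]
ee_rot: [[0.442, 0.897, -0.0], [0.897, -0.442, -0.001], [-0.001, -0.0, -1.0]]
wrist_force: [-0.6, -0.5, 0.1]
width: 0.0853
```

```bash
cat > g.py <<'E'
from h import *
import sys
from scipy.spatial.transform import Rotation as R
d=np.array([.627,-.0255,.0564])
def go(pts,xang=d[2]):  # xang: world angle of tool x (tool z down)
    s=env.observe();p,M=s['tool_pos'],s['ee_rot']
    x=np.array([np.cos(xang),np.sin(xang),0]);z=np.array([0,0,-1.]);T=np.stack([x,np.cross(z,x),z],1)
    print('t',round(s['time_s'],2),'at',p.round(4),'F',s['wrist_force'].round(1),'w',round(s['width'],4))
    print('rot',(R.from_matrix(M.T@T).as_rotvec()/np.pi).round(4))
    for q in pts: print(np.round(q,4),'->',(M.T@(np.array(q)-p)/.25).round(4))
E
python3 -c "
from g import *
go([(.498,-.065,.25),(.498,-.065,.05)])"
```

```text
t 0.6 at [ 0.5135 -0.0614  0.3095] F [-0.6 -0.5  0.1] w 0.0853
rot [1.000e-04 2.000e-04 3.365e-01]
[ 0.498 -0.065  0.25 ] -> [-0.0401 -0.0494  0.2379]
[ 0.498 -0.065  0.05 ] -> [-0.0396 -0.0494  1.0379]
```

Emit:
step_arm(
  series=[
    {"dx": -0.04,"dy": -0.05,"dz": 0.1,"rx": 0,"ry": 0,"rz": 0.05,"fingers": 1},
    {"dx": -0.04,"dy": -0.05,"dz": 0.2,"rx": 0,"ry": 0,"rz": 0.1,"fingers": 1},
    {"dx": -0.04,"dy": -0.05,"dz": 0.3,"rx": 0,"ry": 0,"rz": 0.336,"fingers": 1},
    {"dx": -0.04,"dy": -0.05,"dz": 0.4,"rx": 0,"ry": 0,"rz": 0.336,"fingers": 1},
    {"dx": -0.04,"dy": -0.05,"dz": 0.6,"rx": 0,"ry": 0,"rz": 0.336,"fingers": 1},
  ],
)

```text
time_s: 1.1
tool_pos: [0.5003, -0.0652, 0.1607]
ee_rot: [[0.934, 0.357, 0.006], [0.357, -0.934, -0.001], [0.005, 0.003, -1.0]]
wrist_force: [1.9, -0.1, 0.4]
width: 0.0858
```

Emit:
step_arm(
  series=[
    {"dx": 0,"dy": 0,"dz": 0,"rx": 0,"ry": 0,"rz": 0.05,"fingers": 1},
    {"dx": 0,"dy": 0,"dz": 0,"rx": 0,"ry": 0,"rz": 0.097,"fingers": 1},
    {"dx": 0,"dy": 0,"dz": 0,"rx": 0,"ry": 0,"rz": 0.097,"fingers": 1},
  ],
)

```text
time_s: 1.4
tool_pos: [0.4999, -0.0651, 0.1601]
ee_rot: [[0.998, 0.058, 0.005], [0.058, -0.998, -0.001], [0.005, 0.001, -1.0]]
wrist_force: [-0.0, -0.1, 0.3]
width: 0.0851
```

```bash
python3 -c "
from g import *
go([(.498,-.065,.05)])
c=env.capture('wrist');cv2.imwrite('pics/w1.png',c['color'][:,:,::-1])"
```

```text
t 1.4 at [ 0.4999 -0.0651  0.1601] F [-0.  -0.1  0.3] w 0.0851
rot [ 0.0004 -0.0015  0.0006]
[ 0.498 -0.065  0.05 ] -> [-0.0095 -0.0014  0.4402]
```

View pics/w1.png

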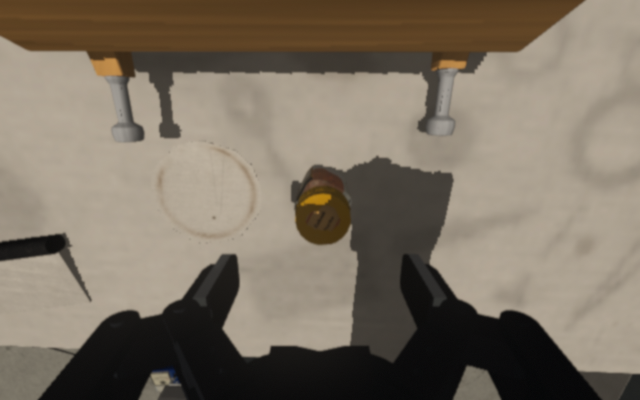

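The wrist view shows the jar lid at (322,215), centred between the fingers. The knobs are at (127,132) and (440,126), and the path between them is clear. Next I'll descend.

Emit:
step_arm(
  series=[
    {"dx": -0.01,"dy": 0,"dz": 0.18,"rx": 0,"ry": 0,"rz": 0,"fingers": 1},
    {"dx": -0.01,"dy": 0,"dz": 0.36,"rx": 0,"ry": 0,"rz": 0,"fingers": 1},
    {"dx": -0.01,"dy": 0,"dz": 0.47,"rx": 0,"ry": 0,"rz": 0,"fingers": 1},
    {"dx": -0.01,"dy": 0,"dz": 0.47,"rx": 0,"ry": 0,"rz": 0,"fingers": 0.3},
    {"dx": -0.01,"dy": 0,"dz": 0.47,"rx": 0,"ry": 0,"rz": 0,"fingers": 0.3},
  ],
)

```text
time_s: 1.95
tool_pos: [0.4985, -0.0655, 0.0435]
ee_rot: [[0.998, 0.064, 0.006], [0.064, -0.998, -0.001], [0.005, 0.001, -1.0]]
wrist_force: [0.3, 0.2, 0.7]
width: 0.0589
```

Emit:
step_arm(
  series=[
    {"dx": 0,"dy": 0,"dz": 0,"rx": 0,"ry": 0,"rz": 0,"fingers": 0.3},
    {"dx": 0,"dy": 0,"dz": 0,"rx": 0,"ry": 0,"rz": 0,"fingers": 0.3},
    {"dx": 0,"dy": 0,"dz": 0,"rx": 0,"ry": 0,"rz": 0,"fingers": 0.3},
  ],
)

```text
time_s: 2.25
tool_pos: [0.4998, -0.0655, 0.0449]
ee_rot: [[0.998, 0.064, 0.008], [0.064, -0.998, -0.001], [0.008, 0.001, -1.0]]
wrist_force: [1.1, 0.8, 6.0]
width: 0.0482
```

```bash
python3 -c "
from g import *
go([(.50,-.065,.09),(.53,-.315,.09),(.53,-.315,.042)])"
```

```text
t 2.25 at [ 0.4998 -0.0655  0.0449] F [1.1 0.8 6. ] w 0.0482
rot [ 0.0005 -0.0027  0.0024]
[ 0.5   -0.065  0.09 ] -> [ 0.0025 -0.0019 -0.1803]
[ 0.53  -0.315  0.09 ] -> [ 0.0582  1.0038 -0.1784]
[ 0.53  -0.315  0.042] -> [0.0566 1.0035 0.0136]
```

Emit:
step_arm(
  series=[
    {"dx": 0,"dy": 0,"dz": -0.08,"rx": 0,"ry": 0,"rz": 0,"fingers": 0.3},
    {"dx": 0,"dy": 0,"dz": -0.18,"rx": 0,"ry": -0.003,"rz": 0,"fingers": 0.3},
    {"dx": 0.01,"dy": 0.12,"dz": -0.18,"rx": 0,"ry": -0.003,"rz": 0,"fingers": 0.3},
    {"dx": 0.02,"dy": 0.28,"dz": -0.18,"rx": 0,"ry": -0.003,"rz": 0,"fingers": 0.3},
    {"dx": 0.03,"dy": 0.44,"dz": -0.18,"rx": 0,"ry": -0.003,"rz": 0,"fingers": 0.3},
  ],
)

```text
time_s: 2.75
tool_pos: [0.5145, -0.1754, 0.091]
ee_rot: [[0.998, 0.066, 0.0], [0.066, -0.998, -0.001], [0.0, 0.001, -1.0]]
wrist_force: [0.4, 0.2, -1.7]
width: 0.0482
```

```bash
python3 -c "
from g import *
go([(.53,-.315,.09),(.53,-.315,.046)])"
```

```text
t 2.75 at [ 0.5145 -0.1754  0.091 ] F [ 0.4  0.2 -1.7] w 0.0482
rot [ 0.0005 -0.0001  0.0031]
[ 0.53  -0.315  0.09 ] -> [0.0247 0.5612 0.005 ]
[ 0.53  -0.315  0.046] -> [0.0247 0.561  0.181 ]
```

Emit:
step_arm(
  series=[
    {"dx": 0.01,"dy": 0.15,"dz": 0,"rx": 0,"ry": 0,"rz": 0,"fingers": 0.3},
    {"dx": 0.02,"dy": 0.3,"dz": 0,"rx": 0,"ry": 0,"rz": 0,"fingers": 0.3},
    {"dx": 0.025,"dy": 0.45,"dz": 0,"rx": 0,"ry": 0,"rz": 0,"fingers": 0.3},
    {"dx": 0.025,"dy": 0.56,"dz": 0,"rx": 0,"ry": 0,"rz": 0,"fingers": 0.3},
    {"dx": 0.025,"dy": 0.56,"dz": 0.05,"rx": 0,"ry": 0,"rz": 0,"fingers": 0.3},
  ],
)

```text
time_s: 3.25
tool_pos: [0.5303, -0.3214, 0.0809]
ee_rot: [[0.998, 0.06, 0.004], [0.06, -0.998, -0.007], [0.004, 0.007, -1.0]]
wrist_force: [-0.0, 0.0, -1.0]
width: 0.0483
```

```bash
python3 -c "
from g import *
go([(.53,-.315,.046)])"
```

```text
t 3.25 at [ 0.5303 -0.3214  0.0809] F [-0.  0. -1.] w 0.0483
rot [ 0.0024 -0.0012  0.0013]
[ 0.53  -0.315  0.046] -> [-0.     -0.0266  0.1393]
```

Emit:
step_arm(
  series=[
    {"dx": 0,"dy": -0.01,"dz": 0.07,"rx": 0.002,"ry": -0.001,"rz": 0,"fingers": 0.3},
    {"dx": 0,"dy": -0.01,"dz": 0.11,"rx": 0.002,"ry": -0.001,"rz": 0,"fingers": 0.3},
    {"dx": 0,"dy": -0.01,"dz": 0.13,"rx": 0.002,"ry": -0.001,"rz": 0,"fingers": 0.3},
    {"dx": 0,"dy": -0.01,"dz": 0.14,"rx": 0.002,"ry": -0.001,"rz": 0,"fingers": 0.3},
    {"dx": 0,"dy": -0.01,"dz": 0.14,"rx": 0.002,"ry": -0.001,"rz": 0,"fingers": 0.3},
  ],
)

```text
time_s: 3.75
tool_pos: [0.5304, -0.3183, 0.0457]
ee_rot: [[0.998, 0.061, 0.001], [0.061, -0.998, -0.001], [0.0, 0.001, -1.0]]
wrist_force: [0.2, -0.3, -0.3]
width: 0.048
```

```bash
python3 -c "
from g import *
go([(.53,-.315,.046)])
c=env.capture('scene');crop(c,'pics/s2.png',340,120,620,300,2.8)"
```

```text
t 3.75 at [ 0.5304 -0.3183  0.0457] F [ 0.2 -0.3 -0.3] w 0.048
rot [ 0.0002 -0.0002  0.0016]
[ 0.53  -0.315  0.046] -> [-0.0009 -0.0134 -0.0011]
```

View pics/s2.png

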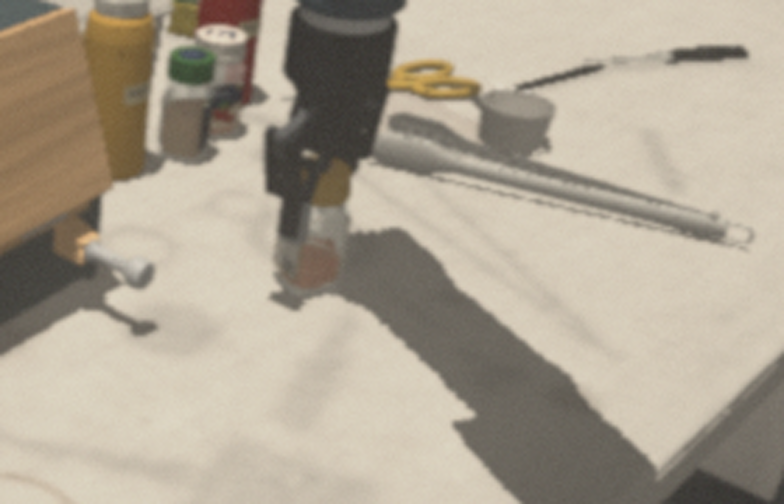

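The jar hangs upright right at the counter and the spot is clear. The weight reading has dropped from -1.0 to -0.3 N, so it is touching down. Next: lower 1 mm, release and rise.

Emit:
step_arm(
  series=[
    {"dx": 0,"dy": 0,"dz": 0.006,"rx": 0,"ry": 0,"rz": 0,"fingers": 0.3},
    {"dx": 0,"dy": 0,"dz": 0.006,"rx": 0,"ry": 0,"rz": 0,"fingers": 0.7},
    {"dx": 0,"dy": 0,"dz": 0.0,"rx": 0,"ry": 0,"rz": 0,"fingers": 1},
    {"dx": 0,"dy": 0,"dz": 0,"rx": 0,"ry": 0,"rz": 0,"fingers": 1},
    {"dx": 0,"dy": 0,"dz": -0.03,"rx": 0,"ry": 0,"rz": 0,"fingers": 1},
  ],
)

```text
time_s: 4.3
tool_pos: [0.53, -0.3184, 0.0532]
ee_rot: [[0.998, 0.061, -0.0], [0.061, -0.998, -0.001], [-0.0, 0.001, -1.0]]
wrist_force: [-0.5, 0.3, -0.2]
width: 0.0852
```

Emit:
step_arm(
  series=[
    {"dx": 0,"dy": 0,"dz": -0.1,"rx": 0,"ry": 0,"rz": 0,"fingers": 1},
    {"dx": 0,"dy": 0,"dz": -0.25,"rx": 0,"ry": 0,"rz": 0,"fingers": 1},
    {"dx": 0,"dy": 0,"dz": -0.4,"rx": 0,"ry": 0,"rz": 0,"fingers": 1},
    {"dx": 0,"dy": -0.15,"dz": -0.45,"rx": 0,"ry": 0,"rz": 0,"fingers": 1},
    {"dx": 0,"dy": -0.3,"dz": -0.45,"rx": 0,"ry": 0,"rz": 0,"fingers": 1},
  ],
)

```text
time_s: 4.8
tool_pos: [0.527, -0.2447, 0.1691]
ee_rot: [[0.998, 0.058, 0.006], [0.058, -0.998, -0.003], [0.005, 0.003, -1.0]]
wrist_force: [-0.1, -0.1, -0.6]
width: 0.0852
```

```bash
python3 -c "
from g import *
print(D((-.059,-.135,.051),d),D((-.059,.135,.051),d))
go([D((-.059,-.135,.15),d)])
c=env.capture('scene');crop(c,'pics/s3.png',240,120,560,320,2.5)
P=cloud(c);m=(P[...,2]>.085)&(P[...,2]<.11)&(abs(P[...,0]-.53)<.06)&(abs(P[...,1]+.32)<.06);print(cv2.minEnclosingCircle(P[m][:,:2].astype('f4')),P[m].max(0))
c=env.capture('wrist');cv2.imwrite('pics/w3.png',c['color'][:,:,::-1]);pickle.dump(c,open('/tmp/w3.pkl','wb'))"
```

```text
[ 0.57570378 -0.16361118  0.051     ] [0.56048385 0.10595951 0.051     ]
t 4.8 at [ 0.527  -0.2447  0.1691] F [-0.1 -0.1 -0.6] w 0.0852
rot [ 0.0011 -0.0017  0.0006]
[ 0.5757 -0.1636  0.15  ] -> [ 0.2131 -0.3126  0.0766]
((0.5296688079833984, -0.3165973424911499), 0.02436922863125801) [ 0.55214718 -0.29327578  0.10252599]
```

View pics/s3.png

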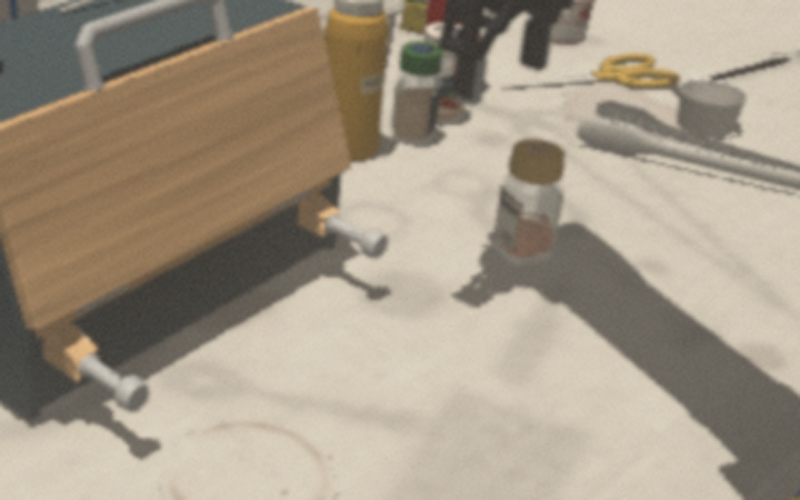

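View pics/w3.png

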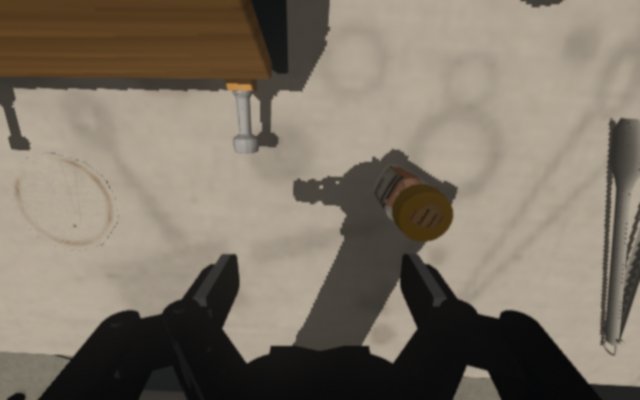

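The jar stands upright at (0.530,-0.317). In the wrist view the right knob is at about (245,145). Next I'll check its position against the desk fit.

```bash
python3 -c "
from g import *
c=ld('w3')
for u,v in[(238,143),(245,143),(252,143),(245,135),(245,115)]:print(pt(c,u,v).round(4))
print(proj(c,D((-.059,-.135,.062),d)),proj(c,D((-.067,-.135,.051),d)))"
```

```text
[ 0.5712 -0.1601  0.0603]
[ 0.5721 -0.1669  0.0633]
[ 0.5718 -0.172   0.059 ]
[ 0.5779 -0.1651  0.0555]
[ 0.5948 -0.165   0.0541]
[241.44494943 138.2506014 ] [245.33409606 145.83665784]
```

```bash
python3 -c "
from g import *
go([(.572,-.165,.12),(.572,-.165,.031)])"
```

```text
t 4.9 at [ 0.5265 -0.2373  0.1666] F [-0.1  0.5 -0.5] w 0.0853
rot [-0.0011 -0.0003  0.0037]
[ 0.572 -0.165  0.12 ] -> [ 0.201  -0.2754  0.1874]
[ 0.572 -0.165  0.031] -> [ 0.2006 -0.2742  0.5434]
```

Emit:
step_arm(
  series=[
    {"dx": 0.1,"dy": -0.14,"dz": 0.05,"rx": 0,"ry": 0,"rz": 0.002,"fingers": 0.6},
    {"dx": 0.2,"dy": -0.275,"dz": 0.1,"rx": 0,"ry": 0,"rz": 0.003,"fingers": 0.6},
    {"dx": 0.2,"dy": -0.275,"dz": 0.15,"rx": -0.001,"ry": 0,"rz": 0.003,"fingers": 0.6},
    {"dx": 0.2,"dy": -0.275,"dz": 0.19,"rx": -0.001,"ry": 0,"rz": 0.003,"fingers": 0.6},
  ],
)

```text
time_s: 5.3
tool_pos: [0.5721, -0.1641, 0.1188]
ee_rot: [[0.998, 0.061, 0.001], [0.061, -0.998, 0.0], [0.001, -0.0, -1.0]]
wrist_force: [-0.1, -0.9, 0.1]
width: 0.0516
```

```bash
python3 -c "
from g import *
go([(.572,-.165,.031)])
c=env.capture('wrist');cv2.imwrite('pics/w4.png',c['color'][:,:,::-1])"
```

```text
t 5.3 at [ 0.5721 -0.1641  0.1188] F [-0.1 -0.9  0.1] w 0.0516
rot [-0.0001 -0.0003  0.0015]
[ 0.572 -0.165  0.031] -> [-0.0011  0.0036  0.351 ]
```

View pics/w4.png

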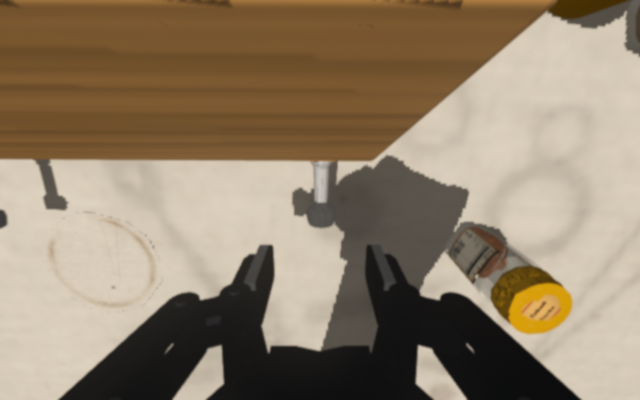

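```bash
python3 -c "
from g import *
c=env.capture('wrist');s=env.observe();p=np.linalg.inv(c['view'])
print(p[:3,3]-s['tool_pos'],p[:3,2])"
```

```text
[0.08217514 0.00626471 0.14116749] [-0.32063791 -0.01887516 -0.94701376]
```

The wrist camera sits 82 mm ahead of the tool. At grasp height it would be right at the flap's face, so I'll turn the wrist half a turn first.

Emit:
step_arm(
  series=[
    {"dx": -0.1,"dy": 0,"dz": -0.05,"rx": 0,"ry": 0,"rz": -0.04,"fingers": 0.6},
    {"dx": -0.16,"dy": 0,"dz": -0.1,"rx": 0,"ry": 0,"rz": -0.085,"fingers": 0.6},
    {"dx": -0.16,"dy": 0,"dz": -0.1,"rx": 0,"ry": 0,"rz": -0.13,"fingers": 0.6},
    {"dx": -0.16,"dy": 0,"dz": -0.1,"rx": 0,"ry": 0,"rz": -0.18,"fingers": 0.6},
    {"dx": -0.16,"dy": 0,"dz": -0.1,"rx": 0,"ry": 0,"rz": -0.23,"fingers": 0.6},
  ],
)

```text
time_s: 5.9
tool_pos: [0.5297, -0.1709, 0.1442]
ee_rot: [[0.719, 0.695, -0.001], [0.695, -0.719, -0.001], [-0.002, 0.0, -1.0]]
wrist_force: [-0.6, 0.4, 0.8]
width: 0.051
```

Emit:
step_arm(
  series=[
    {"dx": 0,"dy": 0,"dz": 0,"rx": 0,"ry": 0,"rz": -0.3,"fingers": 0.6},
    {"dx": 0,"dy": 0,"dz": 0,"rx": 0,"ry": 0,"rz": -0.3,"fingers": 0.6},
    {"dx": 0,"dy": 0,"dz": 0,"rx": 0,"ry": 0,"rz": -0.3,"fingers": 0.6},
    {"dx": 0,"dy": 0,"dz": 0,"rx": 0,"ry": 0,"rz": -0.3,"fingers": 0.6},
    {"dx": 0,"dy": 0,"dz": 0,"rx": 0,"ry": 0,"rz": -0.3,"fingers": 0.6},
  ],
)

```text
time_s: 6.4
tool_pos: [0.5291, -0.1733, 0.1449]
ee_rot: [[0.052, 0.999, -0.001], [0.999, -0.052, -0.003], [-0.003, -0.001, -1.0]]
wrist_force: [-1.0, 0.4, -0.3]
width: 0.0516
```

Emit:
step_arm(
  series=[
    {"dx": 0,"dy": 0,"dz": 0,"rx": 0,"ry": 0,"rz": -0.3,"fingers": 0.6},
    {"dx": 0,"dy": 0,"dz": 0,"rx": 0,"ry": 0,"rz": -0.3,"fingers": 0.6},
    {"dx": 0,"dy": 0,"dz": 0,"rx": 0,"ry": 0,"rz": -0.3,"fingers": 0.6},
    {"dx": 0,"dy": 0,"dz": 0,"rx": 0,"ry": 0,"rz": -0.3,"fingers": 0.6},
    {"dx": 0,"dy": 0,"dz": 0,"rx": 0,"ry": 0,"rz": -0.3,"fingers": 0.6},
  ],
)

```text
time_s: 6.9
tool_pos: [0.5284, -0.1758, 0.1455]
ee_rot: [[-0.642, 0.766, -0.001], [0.766, 0.642, -0.004], [-0.002, -0.003, -1.0]]
wrist_force: [-0.7, 0.2, -0.7]
width: 0.0512
```

```bash
python3 -c "
from g import *
print(env.observe()['q'].round(2))
go([(.572,-.165,.12),(.572,-.165,.031)],d[2]+np.pi)"
```

```text
[ 0.47  0.51 -0.3   1.84  0.21  0.82  0.76]
t 6.9 at [ 0.5284 -0.1758  0.1455] F [-0.7  0.2 -0.7] w 0.0512
rot [-1.400e-03  2.000e-04 -2.959e-01]
[ 0.572 -0.165  0.12 ] -> [-0.0786  0.1617  0.1015]
[ 0.572 -0.165  0.031] -> [-0.0778  0.163   0.4575]
```

Emit:
step_arm(
  series=[
    {"dx": 0,"dy": 0,"dz": 0,"rx": 0,"ry": 0,"rz": -0.3,"fingers": 0.6},
    {"dx": 0,"dy": 0,"dz": 0,"rx": 0,"ry": 0,"rz": -0.3,"fingers": 0.6},
    {"dx": -0.03,"dy": 0.05,"dz": 0,"rx": -0.001,"ry": 0,"rz": -0.296,"fingers": 0.6},
    {"dx": -0.05,"dy": 0.1,"dz": 0.05,"rx": -0.001,"ry": 0,"rz": -0.296,"fingers": 0.6},
    {"dx": -0.079,"dy": 0.162,"dz": 0.1,"rx": -0.001,"ry": 0,"rz": -0.296,"fingers": 0.6},
  ],
)

```text
time_s: 7.4
tool_pos: [0.5719, -0.1681, 0.1209]
ee_rot: [[-0.992, 0.124, 0.0], [0.124, 0.992, -0.004], [-0.001, -0.004, -1.0]]
wrist_force: [-0.7, -0.2, -0.1]
width: 0.0516
```

Emit:
step_arm(
  series=[
    {"dx": 0,"dy": 0,"dz": 0,"rx": 0,"ry": 0,"rz": -0.058,"fingers": 0.6},
    {"dx": 0,"dy": 0,"dz": 0,"rx": 0,"ry": 0,"rz": -0.058,"fingers": 0.6},
  ],
)

```text
time_s: 7.6
tool_pos: [0.5713, -0.1707, 0.1208]
ee_rot: [[-0.998, -0.058, -0.001], [-0.058, 0.998, -0.006], [0.001, -0.006, -1.0]]
wrist_force: [-0.1, 0.6, -0.2]
width: 0.051
```

```bash
python3 -c "
from g import *
print(env.observe()['q'].round(2))
go([(.572,-.165,.12),(.572,-.165,.031)],d[2]+np.pi)"
```

```text
[ 0.57  0.64 -0.5   1.75  0.39  0.86  1.52]
t 7.6 at [ 0.5713 -0.1707  0.1208] F [-0.1  0.6 -0.2] w 0.051
rot [-0.0018 -0.0003  0.0004]
[ 0.572 -0.165  0.12 ] -> [-0.0043  0.0225  0.0031]
[ 0.572 -0.165  0.031] -> [-0.0046  0.0245  0.359 ]
```

Emit:
step_arm(
  series=[
    {"dx": -0.004,"dy": 0.023,"dz": 0.05,"rx": -0.002,"ry": 0,"rz": 0,"fingers": 0.6},
    {"dx": -0.004,"dy": 0.024,"dz": 0.15,"rx": -0.002,"ry": 0,"rz": 0,"fingers": 0.6},
    {"dx": -0.004,"dy": 0.025,"dz": 0.25,"rx": -0.002,"ry": 0,"rz": 0,"fingers": 0.6},
    {"dx": -0.004,"dy": 0.025,"dz": 0.32,"rx": -0.002,"ry": 0,"rz": 0,"fingers": 0.6},
    {"dx": -0.004,"dy": 0.025,"dz": 0.36,"rx": -0.002,"ry": 0,"rz": 0,"fingers": 0.6},
  ],
)

```text
time_s: 8.1
tool_pos: [0.5706, -0.1651, 0.029]
ee_rot: [[-0.998, -0.056, -0.003], [-0.056, 0.998, 0.001], [0.003, 0.001, -1.0]]
wrist_force: [0.5, -0.1, -0.1]
width: 0.0512
```

```bash
python3 -c "
from g import *
print(env.observe()['q'].round(2))
go([(.572,-.165,.12),(.572,-.165,.031)],d[2]+np.pi)
c=env.capture('scene');crop(c,'pics/s5.png',240,60,560,300,2.5)"
```

```text
[ 0.52  0.77 -0.44  1.78  0.47  0.7   1.45]
t 8.1 at [ 0.5706 -0.1651  0.029 ] F [ 0.5 -0.1 -0.1] w 0.0512
rot [ 0.0003 -0.001  -0.0003]
[ 0.572 -0.165  0.12 ] -> [-0.0045  0.0006 -0.3639]
[ 0.572 -0.165  0.031] -> [-0.0056  0.0003 -0.0079]
```

View pics/s5.png

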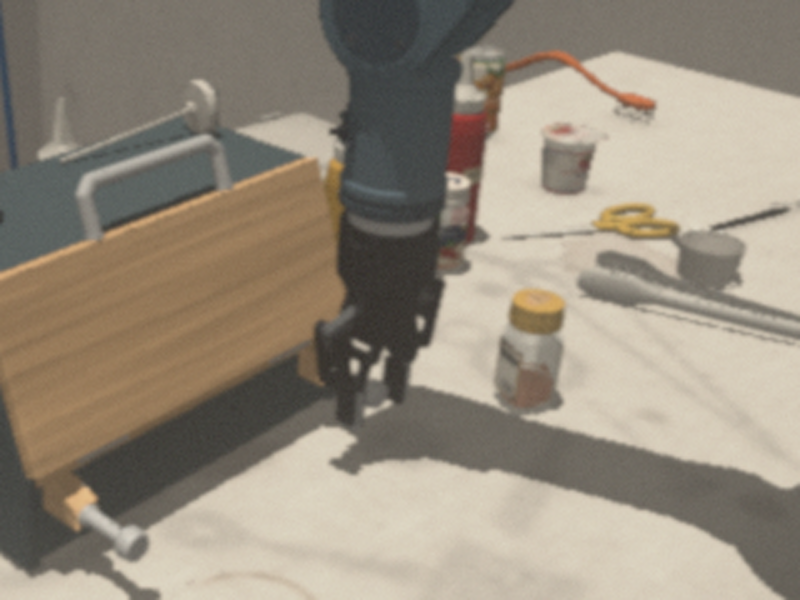

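The fingers straddle the right knob and no contact force shows. Next: close, then pull along tool +x (out of the desk).

Emit:
step_arm(
  series=[
    {"dx": 0,"dy": 0,"dz": -0.008,"rx": 0,"ry": 0,"rz": 0,"fingers": 0.15},
    {"dx": 0,"dy": 0,"dz": -0.008,"rx": 0,"ry": 0,"rz": 0,"fingers": 0.1},
    {"dx": 0,"dy": 0,"dz": -0.008,"rx": 0,"ry": 0,"rz": 0,"fingers": 0.1},
    {"dx": 0,"dy": 0,"dz": -0.008,"rx": 0,"ry": 0,"rz": 0,"fingers": 0.1},
    {"dx": 0,"dy": 0,"dz": -0.008,"rx": 0,"ry": 0,"rz": 0,"fingers": 0.1},
  ],
  grip_force=40,
)

```text
time_s: 8.65
tool_pos: [0.5708, -0.1651, 0.0311]
ee_rot: [[-0.998, -0.056, -0.003], [-0.056, 0.998, 0.001], [0.003, 0.001, -1.0]]
wrist_force: [-0.6, -0.3, 5.4]
width: 0.0224
```

Emit:
step_arm(
  series=[
    {"dx": 0.05,"dy": 0,"dz": 0,"rx": 0,"ry": 0,"rz": 0,"fingers": 0.1},
    {"dx": 0.12,"dy": 0,"dz": 0,"rx": 0,"ry": 0,"rz": 0,"fingers": 0.1},
    {"dx": 0.19,"dy": 0,"dz": 0,"rx": 0,"ry": 0,"rz": 0,"fingers": 0.1},
    {"dx": 0.26,"dy": 0,"dz": 0,"rx": 0,"ry": 0,"rz": 0,"fingers": 0.1},
    {"dx": 0.31,"dy": 0,"dz": 0,"rx": 0,"ry": 0,"rz": 0,"fingers": 0.1},
  ],
)

```text
time_s: 9.15
tool_pos: [0.4932, -0.1694, 0.0314]
ee_rot: [[-0.998, -0.056, -0.002], [-0.056, 0.998, 0.001], [0.002, 0.001, -1.0]]
wrist_force: [2.4, 0.5, -5.4]
width: 0.0219
```

```bash
python3 -c "
from g import *
go([],d[2]+np.pi)"
```

```text
t 9.15 at [ 0.4932 -0.1694  0.0314] F [ 2.4  0.5 -5.4] w 0.0219
rot [ 0.0003 -0.0005 -0.0001]
```

Emit:
step_arm(
  series=[
    {"dx": 0.03,"dy": 0,"dz": 0,"rx": 0,"ry": 0,"rz": 0,"fingers": 0.1},
    {"dx": 0.05,"dy": 0,"dz": 0,"rx": 0,"ry": 0,"rz": 0,"fingers": 0.1},
    {"dx": 0.055,"dy": 0,"dz": 0,"rx": 0,"ry": 0,"rz": 0,"fingers": 0.1},
    {"dx": 0.055,"dy": 0,"dz": 0,"rx": 0,"ry": 0,"rz": 0,"fingers": 0.1},
  ],
)

```text
time_s: 9.55
tool_pos: [0.4849, -0.1699, 0.0317]
ee_rot: [[-0.998, -0.057, 0.009], [-0.057, 0.998, 0.002], [-0.009, 0.001, -1.0]]
wrist_force: [16.4, -0.8, -19.7]
width: 0.022
```

```bash
python3 -c "
from g import *
go([],d[2]+np.pi)
print(env.observe()['q'].round(2))
c=env.capture('scene');crop(c,'pics/s6.png',240,60,560,300,2.5)"
```

```text
t 9.55 at [ 0.4849 -0.1699  0.0317] F [ 16.4  -0.8 -19.7] w 0.022
rot [0.0005 0.0029 0.0001]
[ 0.59  0.67 -0.43  2.    0.49  0.57  1.45]
```

View pics/s6.png

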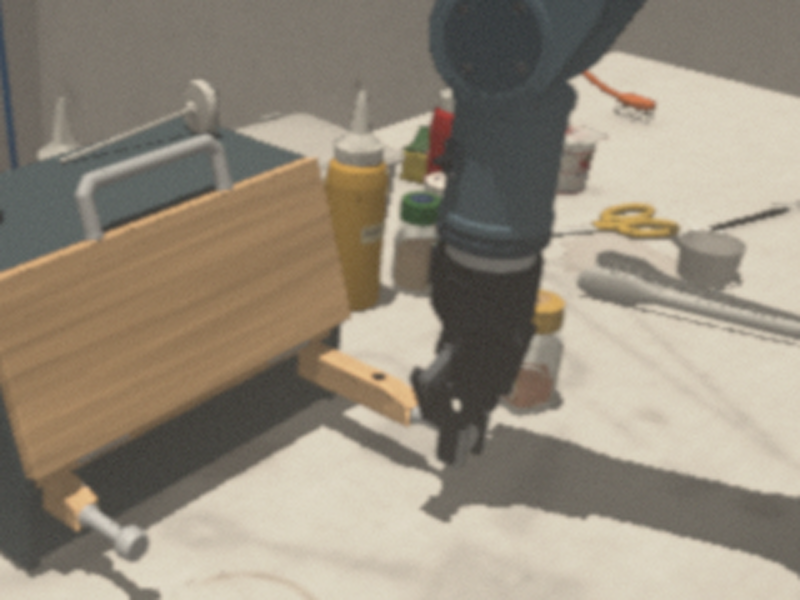

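The right support is at its stop: the pull force jumped from 2.4 to 16 N. Next: release, rise and go to the left knob.

Emit:
step_arm(
  series=[
    {"dx": -0.01,"dy": 0,"dz": 0,"rx": 0,"ry": 0.003,"rz": 0,"fingers": 0.6},
    {"dx": -0.01,"dy": 0,"dz": 0,"rx": 0,"ry": 0.003,"rz": 0,"fingers": 0.6},
    {"dx": -0.01,"dy": 0,"dz": 0,"rx": 0,"ry": 0.003,"rz": 0,"fingers": 0.6},
    {"dx": -0.01,"dy": 0,"dz": -0.1,"rx": 0,"ry": 0.003,"rz": 0,"fingers": 0.6},
    {"dx": -0.01,"dy": 0,"dz": -0.3,"rx": 0,"ry": 0.003,"rz": 0,"fingers": 0.6},
  ],
)

```text
time_s: 10.1
tool_pos: [0.4834, -0.1692, 0.1049]
ee_rot: [[-0.998, -0.057, -0.008], [-0.057, 0.998, 0.004], [0.008, 0.004, -1.0]]
wrist_force: [0.9, 0.2, 0.5]
width: 0.0511
```

```bash
python3 -c "
from g import *
go([(.52,.106,.13),(.557,.106,.13),(.557,.106,.031)],d[2]+np.pi)
"
```

```text
t 10.1 at [ 0.4834 -0.1692  0.1049] F [0.9 0.2 0.5] w 0.0511
rot [ 0.0013 -0.0025  0.0002]
[0.52  0.106 0.13 ] -> [-0.2083  1.091  -0.0976]
[0.557 0.106 0.13 ] -> [-0.356   1.0826 -0.0988]
[0.557 0.106 0.031] -> [-0.3592  1.0809  0.2972]
```

Emit:
step_arm(
  series=[
    {"dx": 0,"dy": 0.2,"dz": -0.1,"rx": 0.001,"ry": -0.0025,"rz": 0,"fingers": 0.6},
    {"dx": 0,"dy": 0.4,"dz": -0.1,"rx": 0.001,"ry": -0.0025,"rz": 0,"fingers": 0.6},
    {"dx": -0.1,"dy": 0.6,"dz": -0.1,"rx": 0.001,"ry": -0.0025,"rz": 0,"fingers": 0.6},
    {"dx": -0.15,"dy": 0.8,"dz": -0.1,"rx": 0.001,"ry": -0.0025,"rz": 0,"fingers": 0.6},
    {"dx": -0.2,"dy": 1,"dz": -0.1,"rx": 0.001,"ry": -0.0025,"rz": 0,"fingers": 0.6},
  ],
)

```text
time_s: 10.6
tool_pos: [0.5165, 0.0709, 0.1308]
ee_rot: [[-0.998, -0.056, -0.0], [-0.056, 0.998, 0.0], [0.0, 0.0, -1.0]]
wrist_force: [0.9, 0.2, -0.5]
width: 0.051
```

```bash
python3 -c "
from g import *
go([(.557,.106,.13),(.557,.106,.031)],d[2]+np.pi)
c=env.capture('side');crop(c,'pics/b6.png',220,160,420,300,4)
c=env.capture('wrist');cv2.imwrite('pics/w6.png',c['color'][:,:,::-1]);pickle.dump(c,open('/tmp/w6.pkl','wb'))
print(proj(c,D((-.059,.135,.062),d)),proj(c,D((-.067,.135,.051),d)))
"
```

```text
t 10.6 at [0.5165 0.0709 0.1308] F [ 0.9  0.2 -0.5] w 0.051
rot [ 0.     -0.     -0.0001]
[0.557 0.106 0.13 ] -> [-0.1697  0.131   0.0032]
[0.557 0.106 0.031] -> [-0.1698  0.1309  0.3992]
[341.55462722 260.35802868] [340.86350414 245.81536855]
```

View pics/w6.png

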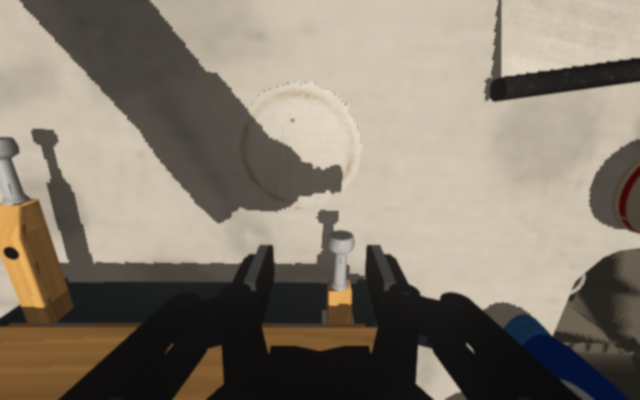

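View pics/b6.png

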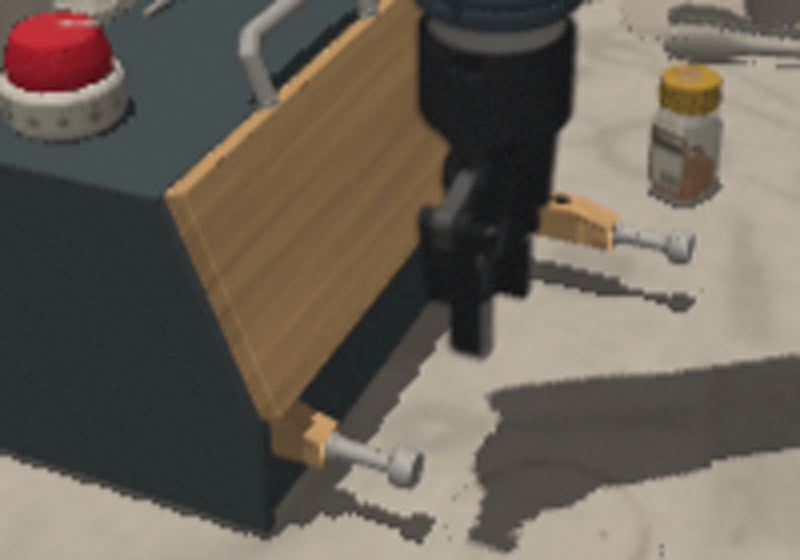

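```bash
python3 -c "
from g import *
c=ld('w6')
for u,v in[(341,240),(333,238),(349,238),(341,248),(341,265)]:print(pt(c,u,v).round(4))
go([(.555,.106,.13),(.555,.106,.031)],d[2]+np.pi)"
```

```text
[0.5426 0.104  0.0593]
[0.5424 0.0974 0.057 ]
[0.5414 0.1109 0.0572]
[0.548  0.1042 0.0634]
[0.5686 0.1067 0.0562]
t 10.7 at [0.5168 0.0788 0.1315] F [-1.1  0.   0.2] w 0.0513
rot [0.0019 0.0007 0.0038]
[0.555 0.106 0.13 ] -> [-0.16    0.0982  0.0071]
[0.555 0.106 0.031] -> [-0.1591  0.0958  0.4031]
```

Emit:
step_arm(
  series=[
    {"dx": -0.07,"dy": 0.06,"dz": 0,"rx": 0.002,"ry": 0,"rz": 0.003,"fingers": 0.6},
    {"dx": -0.15,"dy": 0.092,"dz": 0.05,"rx": 0.002,"ry": 0,"rz": 0.004,"fingers": 0.6},
    {"dx": -0.15,"dy": 0.092,"dz": 0.15,"rx": 0.002,"ry": 0.001,"rz": 0.004,"fingers": 0.6},
    {"dx": -0.15,"dy": 0.092,"dz": 0.15,"rx": 0.002,"ry": 0.001,"rz": 0.004,"fingers": 0.6},
  ],
)

```text
time_s: 11.1
tool_pos: [0.5502, 0.1036, 0.0917]
ee_rot: [[-0.998, -0.056, -0.007], [-0.056, 0.998, -0.002], [0.007, -0.002, -1.0]]
wrist_force: [-1.2, 0.0, -0.2]
width: 0.0509
```

```bash
python3 -c "
from g import *
go([(.553,.105,.031)],d[2]+np.pi)
c=env.capture('wrist');cv2.imwrite('pics/w7.png',c['color'][:,:,::-1])
for n in('scene','side'):
  c=env.capture(n);crop(c,f'pics/{n}7.png',200,150,440,330,3.3)
"
```

```text
t 11.1 at [0.5502 0.1036 0.0917] F [-1.2  0.  -0.2] w 0.0509
rot [-0.0005 -0.0021 -0.0001]
[0.553 0.105 0.031] -> [-0.0131  0.0055  0.2425]
```

View pics/w7.png

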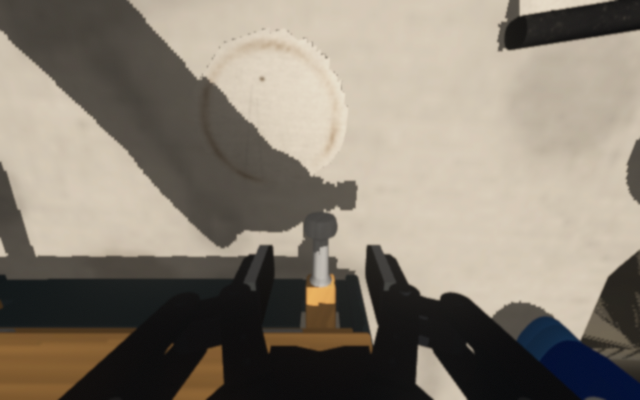

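View pics/side7.png

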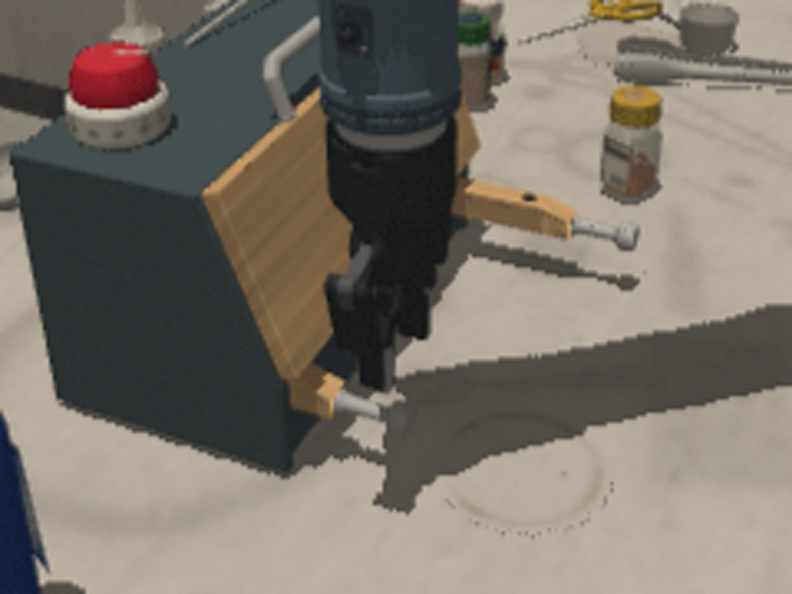

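The wrist view shows the knob at (320,225), centred between the jaws. Next I'll descend and grip.

Emit:
step_arm(
  series=[
    {"dx": -0.006,"dy": 0.003,"dz": 0.1,"rx": 0,"ry": -0.002,"rz": 0,"fingers": 0.6},
    {"dx": -0.006,"dy": 0.003,"dz": 0.2,"rx": 0,"ry": -0.002,"rz": 0,"fingers": 0.6},
    {"dx": -0.006,"dy": 0.003,"dz": 0.24,"rx": 0,"ry": -0.002,"rz": 0,"fingers": 0.6},
    {"dx": -0.006,"dy": 0.003,"dz": 0.24,"rx": 0,"ry": -0.002,"rz": 0,"fingers": 0.15},
    {"dx": -0.006,"dy": 0.003,"dz": 0.24,"rx": 0,"ry": -0.002,"rz": 0,"fingers": 0.1},
  ],
)

```text
time_s: 11.75
tool_pos: [0.5544, 0.1047, 0.036]
ee_rot: [[-0.998, -0.055, 0.006], [-0.055, 0.998, -0.0], [-0.006, -0.001, -1.0]]
wrist_force: [-1.0, -8.1, 1.9]
width: 0.023
```

Emit:
step_arm(
  series=[
    {"dx": 0,"dy": 0,"dz": 0,"rx": 0,"ry": 0,"rz": 0,"fingers": 0.1},
    {"dx": 0,"dy": 0,"dz": 0,"rx": 0,"ry": 0,"rz": 0,"fingers": 0.1},
    {"dx": 0,"dy": 0,"dz": 0,"rx": 0,"ry": 0,"rz": 0,"fingers": 0.1},
  ],
)

```text
time_s: 12.05
tool_pos: [0.5544, 0.1045, 0.0363]
ee_rot: [[-0.998, -0.055, 0.006], [-0.055, 0.998, -0.001], [-0.006, -0.001, -1.0]]
wrist_force: [0.0, -1.1, -4.6]
width: 0.0219
```

```bash
python3 -c "
from g import *
go([],d[2]+np.pi)"
```

```text
t 12.05 at [0.5544 0.1045 0.0363] F [ 0.  -1.1 -4.6] w 0.0219
rot [-0.0003  0.002  -0.0005]
```

Gripped: width 22 mm matches the knob. Now the pull.

Emit:
step_arm(
  series=[
    {"dx": 0.05,"dy": 0,"dz": 0,"rx": 0,"ry": 0,"rz": 0,"fingers": 0.1},
    {"dx": 0.12,"dy": 0,"dz": 0,"rx": 0,"ry": 0,"rz": 0,"fingers": 0.1},
    {"dx": 0.19,"dy": 0,"dz": 0,"rx": 0,"ry": 0,"rz": 0,"fingers": 0.1},
    {"dx": 0.26,"dy": 0,"dz": 0,"rx": 0,"ry": 0,"rz": 0,"fingers": 0.1},
    {"dx": 0.31,"dy": 0,"dz": 0,"rx": 0,"ry": 0,"rz": 0,"fingers": 0.1},
  ],
)

```text
time_s: 12.55
tool_pos: [0.4772, 0.1002, 0.0363]
ee_rot: [[-0.998, -0.055, 0.008], [-0.055, 0.998, -0.0], [-0.008, -0.001, -1.0]]
wrist_force: [3.3, -0.7, -5.8]
width: 0.0218
```

Emit:
step_arm(
  series=[
    {"dx": 0.03,"dy": 0,"dz": 0,"rx": 0,"ry": 0,"rz": 0,"fingers": 0.1},
    {"dx": 0.05,"dy": 0,"dz": 0,"rx": 0,"ry": 0,"rz": 0,"fingers": 0.1},
    {"dx": 0.055,"dy": 0,"dz": 0,"rx": 0,"ry": 0,"rz": 0,"fingers": 0.1},
    {"dx": 0.055,"dy": 0,"dz": 0,"rx": 0,"ry": 0,"rz": 0,"fingers": 0.1},
  ],
)

```text
time_s: 12.95
tool_pos: [0.4735, 0.1, 0.0378]
ee_rot: [[-0.998, -0.052, 0.025], [-0.052, 0.999, 0.005], [-0.025, 0.004, -1.0]]
wrist_force: [25.6, -0.6, -28.3]
width: 0.022
```

```bash
python3 -c "
from g import *
go([],d[2]+np.pi)
print(env.observe()['q'].round(2))"
```

```text
t 12.95 at [0.4735 0.1    0.0378] F [ 25.6  -0.6 -28.3] w 0.022
rot [ 0.0011  0.008  -0.0014]
[ 0.06  0.62 -0.45  2.08  0.54  0.53  0.84]
```

The stop is reached at 25 N. Next: relax, release and rise.

Emit:
step_arm(
  series=[
    {"dx": -0.03,"dy": 0,"dz": 0,"rx": 0,"ry": 0.006,"rz": 0,"fingers": 0.1},
    {"dx": -0.03,"dy": 0,"dz": 0,"rx": 0,"ry": 0.006,"rz": 0,"fingers": 0.6},
    {"dx": -0.03,"dy": 0,"dz": 0,"rx": 0,"ry": 0.008,"rz": 0,"fingers": 0.6},
    {"dx": -0.03,"dy": 0,"dz": -0.1,"rx": 0,"ry": 0.008,"rz": 0,"fingers": 0.6},
    {"dx": -0.03,"dy": 0,"dz": -0.3,"rx": 0,"ry": 0.008,"rz": 0,"fingers": 0.6},
  ],
)

```text
time_s: 13.45
tool_pos: [0.4764, 0.0998, 0.1119]
ee_rot: [[-0.999, -0.053, -0.006], [-0.053, 0.999, 0.002], [0.006, 0.003, -1.0]]
wrist_force: [1.5, 0.5, 0.3]
width: 0.0513
```

Emit:
step_arm(
  series=[
    {"dx": 0,"dy": 0,"dz": -0.2,"rx": 0,"ry": 0,"rz": 0.05,"fingers": 0.6},
    {"dx": 0,"dy": 0,"dz": -0.4,"rx": 0,"ry": 0,"rz": 0.1,"fingers": 0.6},
    {"dx": 0,"dy": 0,"dz": -0.6,"rx": 0,"ry": 0,"rz": 0.15,"fingers": 0.6},
    {"dx": 0,"dy": -0.1,"dz": -0.8,"rx": 0,"ry": 0,"rz": 0.2,"fingers": 0.6},
    {"dx": 0,"dy": -0.2,"dz": -0.9,"rx": 0,"ry": 0,"rz": 0.24,"fingers": 0.6},
  ],
)

```text
time_s: 13.95
tool_pos: [0.4805, 0.0507, 0.3408]
ee_rot: [[-0.765, 0.644, -0.001], [0.644, 0.765, 0.003], [0.003, 0.001, -1.0]]
wrist_force: [0.9, -0.8, -0.6]
width: 0.051
```

```bash
python3 -c "
from g import *
print(env.observe()['q'].round(2))
go([],d[2]+np.pi/2)
for n in('scene','side'):
  c=env.capture(n);crop(c,f'pics/{n}8.png',200,90,440,300,3.3);pickle.dump(c,open(f'/tmp/{n}8.pkl','wb'))
"
```

```text
[ 0.26  0.17 -0.51  1.8   0.09  1.19  0.59]
t 13.95 at [0.4805 0.0507 0.3408] F [ 0.9 -0.8 -0.6] w 0.051
rot [ 0.     -0.001   0.2593]
```

View pics/side8.png

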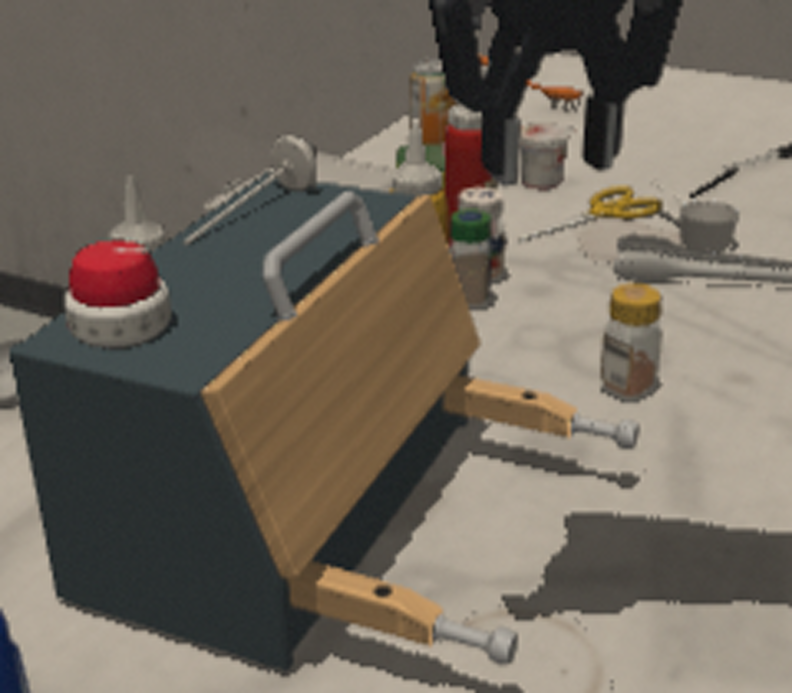

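View pics/scene8.png

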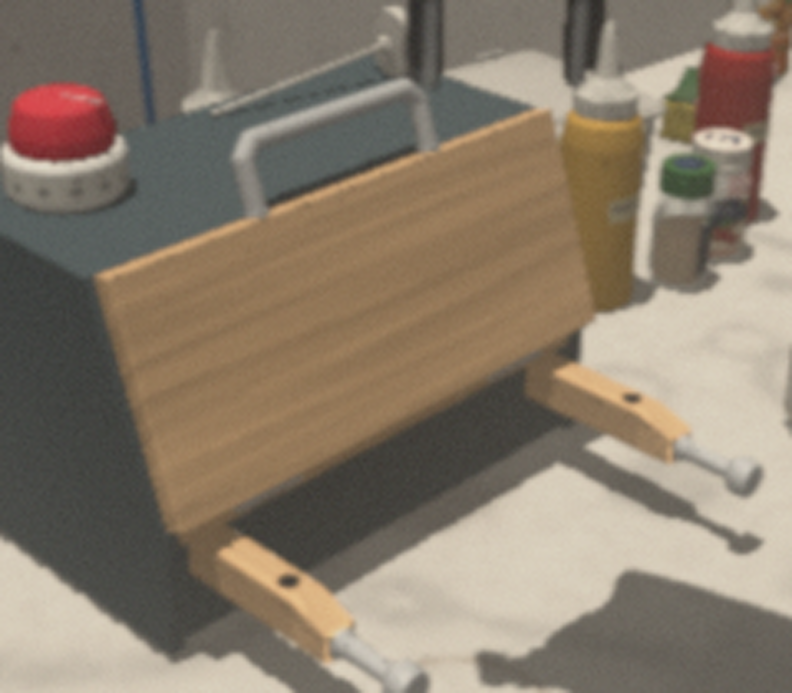

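Both supports are out and look equal, and the flap is shut. Next I'll measure the knobs and the rail.

```bash
python3 -c "
from g import *
C,S=np.cos(d[2]),np.sin(d[2])
for n in('scene8','side8'):
  c=ld(n);P=cloud(c);X=P[...,0]-d[0];Y=P[...,1]-d[1];dx=C*X+S*Y;dy=-S*X+C*Y;Z=P[...,2]
  for s in(1,-1):
    m=(abs(dy-s*.135)<.02)&(Z>.042)&(Z<.066)&(dx<-.1)&(dx>-.2);print(n,s,'knob tip',np.percentile(dx[m],5).round(4),'y',np.percentile(dy[m],[5,95]).round(4))
    m=(abs(dy-s*.135)<.013)&(Z>.035)&(Z<.075)&(dx<-.03)&(dx>-.1);print('bar z',np.percentile(Z[m],95))
  m=(Z>.235)&(Z<.27)&(dx>.03)&(dx<.08)&(abs(dy)<.08);q=np.c_[dx[m],dy[m],Z[m]]
  t=q[q[:,2]>.25];print('rail',np.percentile(q,[5,50,95],axis=0).round(4).tolist())
  mm=abs(q[:,1])<.045;print('top z',np.percentile(q[mm,2],95),'dx at top',q[mm][q[mm,2]>.254][:,0].mean())
print('rail',D((.054,0,.252),d))
"
```

```text
scene8 1 knob tip -0.1467 y [0.1304 0.1461]
bar z 0.06824465142906691
scene8 -1 knob tip -0.1551 y [-0.1393 -0.1227]
bar z 0.06802113793211988
rail [[0.0456, -0.0615, 0.2384], [0.0506, 0.0109, 0.252], [0.0554, 0.0694, 0.2572]]
top z 0.25748527930827053 dx at top 0.05271518229495442
side8 1 knob tip -0.1468 y [0.1299 0.1448]
bar z 0.07015773884910709
side8 -1 knob tip -0.1555 y [-0.1405 -0.1251]
bar z 0.07021512831076118
rail [[0.0439, -0.0616, 0.2374], [0.0498, 0.014, 0.2545], [0.0561, 0.0684, 0.2591]]
top z 0.2592179283388112 dx at top 0.05175240953667363
rail [ 0.68091414 -0.02245601  0.252     ]
```

```bash
python3 -c "
from g import *
C,S=np.cos(d[2]),np.sin(d[2])
for n in('scene','side','scene8','side8'):
  c=ld(n);P=cloud(c);X=P[...,0]-d[0];Y=P[...,1]-d[1];dx=C*X+S*Y;dy=-S*X+C*Y;Z=P[...,2]
  for s in(1,-1):
    m=(abs(dy-s*.135)<.02)&(Z>.042)&(Z<.066)&(dx<-.04)&(dx>-.2);print(n,s,'knob tip',np.percentile(dx[m],[1,3,5,8]).round(4),m.sum())
# front plane of the cabinet below flap
  for s in (1,-1):
    m=(abs(dy-s*.08)<.03)&(Z>.01)&(Z<.05)&(abs(dx)<.02);print('front',s,np.median(dx[m]),m.sum())
  for s in (1,-1):
    m=(abs(dy-s*.12)<.04)&(Z>.12)&(Z<.2)&(abs(dx)<.06);print('flap',s,np.median(dx[m]-.3640*Z[m]),m.sum())
"
```

```text
scene 1 knob tip [-0.0767 -0.0762 -0.0759 -0.0755] 208
scene -1 knob tip [-0.0704 -0.0697 -0.0695 -0.0693] 127
front 1 0.004376986237527344 379
front -1 0.004372564847357709 318
flap 1 -0.0432285382813166 1959
flap -1 -0.0431185555383969 1200
side 1 knob tip [-0.0772 -0.0767 -0.0764 -0.0761] 127
side -1 knob tip [-0.0707 -0.0706 -0.0705 -0.0705] 71
front 1 0.003257820978262042 94
front -1 0.003419287253061794 102
flap 1 -0.045009264310680724 877
flap -1 -0.04497686202207725 442
scene8 1 knob tip [-0.1469 -0.1465 -0.1459 -0.1453] 687
scene8 -1 knob tip [-0.1555 -0.1549 -0.1544 -0.1531] 564
front 1 0.004383465453964385 296
front -1 0.0044599318676766826 317
flap 1 -0.043334699340759925 1951
flap -1 -0.043031936867405064 1190
side8 1 knob tip [-0.147  -0.1467 -0.1457 -0.1433] 418
side8 -1 knob tip [-0.156  -0.1553 -0.1536 -0.1504] 297
front 1 0.0033578516663250926 79
front -1 0.0034228940328262848 106
flap 1 -0.04503498437282163 893
flap -1 -0.044943622103959774 466
```

The left support sits about 8 mm behind the right one. I relaxed the pull before opening the fingers, which pushed it back to about 83 mm. I'll pull it again for margin.

```bash
python3 -c "
from g import *
q=D((-.139,.136,.051),d);print(q)
go([(q[0],q[1],.11),(q[0],q[1],.033)],d[2]+np.pi)"
```

```text
[0.48055468 0.10244831 0.051     ]
t 14.05 at [0.4825 0.0462 0.3414] F [-0.1 -0.1  0.2] w 0.0511
rot [ 0.0003  0.0007 -0.2427]
[0.4806 0.1024 0.11  ] -> [0.1533 0.1645 0.9256]
[0.4806 0.1024 0.033 ] -> [0.1538 0.1639 1.2336]
```

Emit:
step_arm(
  series=[
    {"dx": 0.04,"dy": 0.04,"dz": 0.15,"rx": 0,"ry": 0,"rz": -0.05,"fingers": 0.6},
    {"dx": 0.08,"dy": 0.08,"dz": 0.3,"rx": 0,"ry": 0,"rz": -0.1,"fingers": 0.6},
    {"dx": 0.12,"dy": 0.13,"dz": 0.45,"rx": 0,"ry": 0,"rz": -0.15,"fingers": 0.6},
    {"dx": 0.153,"dy": 0.164,"dz": 0.6,"rx": 0,"ry": 0,"rz": -0.2,"fingers": 0.6},
    {"dx": 0.153,"dy": 0.164,"dz": 0.75,"rx": 0,"ry": 0.001,"rz": -0.243,"fingers": 0.6},
  ],
)

```text
time_s: 14.55
tool_pos: [0.4788, 0.1054, 0.1524]
ee_rot: [[-0.998, -0.063, -0.001], [-0.063, 0.998, 0.003], [0.0, 0.003, -1.0]]
wrist_force: [1.0, -1.0, 0.6]
width: 0.0512
```

```bash
python3 -c "
from g import *
q=D((-.139,.136,.051),d)
go([(q[0],q[1],.033)],d[2]+np.pi)
c=env.capture('wrist');cv2.imwrite('pics/w9.png',c['color'][:,:,::-1])"
```

```text
t 14.55 at [0.4788 0.1054 0.1524] F [ 1.  -1.   0.6] w 0.0512
rot [ 0.0009 -0.0001  0.0022]
[0.4806 0.1024 0.033 ] -> [-0.0066 -0.0134  0.4775]
```

View pics/w9.png

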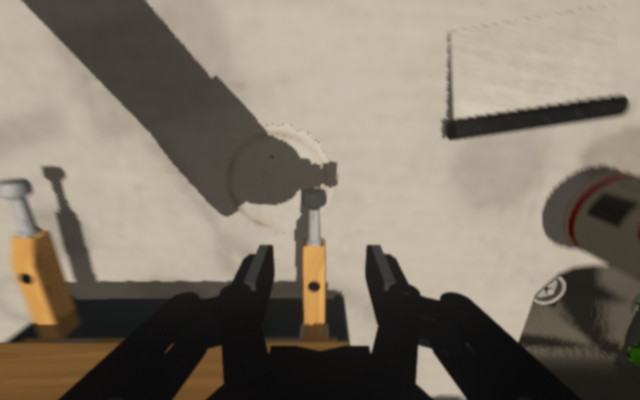

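The knob is at (315,198), close to the jaw centre. Next: descend, grip and pull to the stop, then release without pushing back.

Emit:
step_arm(
  series=[
    {"dx": -0.006,"dy": -0.01,"dz": 0.15,"rx": 0.001,"ry": 0,"rz": 0.002,"fingers": 0.6},
    {"dx": -0.006,"dy": -0.012,"dz": 0.3,"rx": 0.001,"ry": 0,"rz": 0.002,"fingers": 0.6},
    {"dx": -0.006,"dy": -0.012,"dz": 0.43,"rx": 0.001,"ry": 0,"rz": 0.002,"fingers": 0.6},
    {"dx": -0.006,"dy": -0.012,"dz": 0.475,"rx": 0.001,"ry": 0,"rz": 0.002,"fingers": 0.6},
    {"dx": -0.006,"dy": -0.012,"dz": 0.475,"rx": 0.001,"ry": 0,"rz": 0.002,"fingers": 0.1},
  ],
)

```text
time_s: 15.1
tool_pos: [0.4746, 0.1005, 0.0277]
ee_rot: [[-0.998, -0.063, -0.012], [-0.063, 0.998, -0.003], [0.012, -0.002, -1.0]]
wrist_force: [-1.1, 0.4, -0.4]
width: 0.0381
```

Emit:
step_arm(
  series=[
    {"dx": 0,"dy": 0,"dz": 0,"rx": 0,"ry": 0,"rz": 0,"fingers": 0.1},
    {"dx": 0,"dy": 0,"dz": 0,"rx": 0,"ry": 0,"rz": 0,"fingers": 0.1},
    {"dx": 0,"dy": 0,"dz": 0,"rx": 0,"ry": 0,"rz": 0,"fingers": 0.1},
    {"dx": 0,"dy": 0,"dz": 0,"rx": 0,"ry": 0,"rz": 0,"fingers": 0.1},
  ],
)

```text
time_s: 15.5
tool_pos: [0.4755, 0.1001, 0.0291]
ee_rot: [[-0.998, -0.062, -0.01], [-0.062, 0.998, -0.003], [0.01, -0.003, -1.0]]
wrist_force: [-1.1, -2.8, 9.2]
width: 0.0222
```

Emit:
step_arm(
  series=[
    {"dx": 0.02,"dy": 0,"dz": 0,"rx": 0,"ry": 0,"rz": 0,"fingers": 0.1},
    {"dx": 0.035,"dy": 0,"dz": 0,"rx": 0,"ry": 0,"rz": 0,"fingers": 0.1},
    {"dx": 0.035,"dy": 0,"dz": 0,"rx": 0,"ry": 0,"rz": 0,"fingers": 0.1},
  ],
)

```text
time_s: 15.8
tool_pos: [0.4663, 0.0995, 0.0294]
ee_rot: [[-0.998, -0.062, -0.01], [-0.062, 0.998, -0.003], [0.011, -0.003, -1.0]]
wrist_force: [-1.1, -0.6, -2.9]
width: 0.0221
```

Emit:
step_arm(
  series=[
    {"dx": 0.008,"dy": 0,"dz": 0,"rx": 0,"ry": 0,"rz": 0,"fingers": 0.1},
    {"dx": 0.012,"dy": 0,"dz": 0,"rx": 0,"ry": 0,"rz": 0,"fingers": 0.1},
    {"dx": 0.012,"dy": 0,"dz": 0,"rx": 0,"ry": 0,"rz": 0,"fingers": 0.1},
  ],
)

```text
time_s: 16.1
tool_pos: [0.4663, 0.0995, 0.0297]
ee_rot: [[-0.998, -0.062, -0.005], [-0.062, 0.998, -0.002], [0.005, -0.001, -1.0]]
wrist_force: [10.0, -0.9, -13.5]
width: 0.0221
```

```bash
python3 -c "
from g import *
go([],d[2]+np.pi)
c=env.capture('side');crop(c,'pics/side10.png',200,150,440,330,3.3)
"
```

```text
t 16.1 at [0.4663 0.0995 0.0297] F [ 10.   -0.9 -13.5] w 0.0221
rot [-0.0004 -0.0017  0.0017]
```

View pics/side10.png

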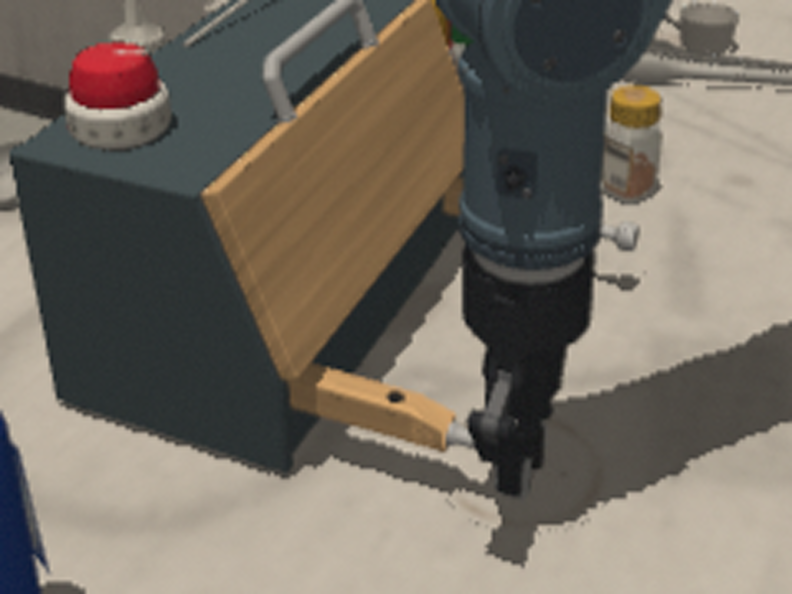

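It is firmly on the stop now: the tool did not move and the force reads 10 N. Release in place, then rise while turning for the rail.

Emit:
step_arm(
  series=[
    {"dx": 0,"dy": 0,"dz": 0,"rx": 0,"ry": 0,"rz": 0,"fingers": 0.6},
    {"dx": 0,"dy": 0,"dz": 0,"rx": 0,"ry": 0,"rz": 0,"fingers": 0.6},
    {"dx": 0,"dy": 0,"dz": 0,"rx": 0,"ry": 0,"rz": 0,"fingers": 0.6},
    {"dx": 0,"dy": 0,"dz": -0.15,"rx": 0,"ry": 0,"rz": 0,"fingers": 0.6},
    {"dx": 0,"dy": 0,"dz": -0.35,"rx": 0,"ry": 0,"rz": 0,"fingers": 0.6},
  ],
)

```text
time_s: 16.65
tool_pos: [0.4643, 0.0996, 0.1165]
ee_rot: [[-0.998, -0.063, -0.011], [-0.063, 0.998, -0.002], [0.011, -0.002, -1.0]]
wrist_force: [1.7, -0.6, 0.2]
width: 0.0512
```

Emit:
step_arm(
  series=[
    {"dx": 0,"dy": 0,"dz": -0.2,"rx": 0,"ry": 0,"rz": 0.05,"fingers": 0.6},
    {"dx": 0,"dy": 0,"dz": -0.4,"rx": 0,"ry": 0,"rz": 0.1,"fingers": 0.6},
    {"dx": 0,"dy": 0,"dz": -0.6,"rx": 0,"ry": 0,"rz": 0.15,"fingers": 0.6},
    {"dx": 0,"dy": -0.1,"dz": -0.8,"rx": 0,"ry": 0,"rz": 0.2,"fingers": 0.6},
    {"dx": 0,"dy": -0.2,"dz": -0.9,"rx": 0,"ry": 0,"rz": 0.24,"fingers": 0.6},
  ],
)

```text
time_s: 17.15
tool_pos: [0.4702, 0.0515, 0.3452]
ee_rot: [[-0.771, 0.637, -0.007], [0.637, 0.771, -0.001], [0.005, -0.006, -1.0]]
wrist_force: [1.1, -0.5, -0.5]
width: 0.0509
```

```bash
python3 -c "
from g import *
print(env.observe()['q'].round(2))
C,S=np.cos(d[2]),np.sin(d[2])
for n in('scene','side'):
  c=env.capture(n);P=cloud(c);X=P[...,0]-d[0];Y=P[...,1]-d[1];dx=C*X+S*Y;dy=-S*X+C*Y;Z=P[...,2]
  for s in(1,-1):
    m=(abs(dy-s*.135)<.02)&(Z>.042)&(Z<.066)&(dx<-.04)&(dx>-.2);print(n,s,'knob tip',np.percentile(dx[m],[1,3,5,8]).round(4),m.sum())
r=D((.056,0,0),d)[:2]
go([(*r,.34),(*r,.30),(*r,.235)],d[2]+np.pi/2)
"
```

```text
[ 0.26  0.16 -0.52  1.81  0.08  1.2   0.6 ]
scene 1 knob tip [-0.156  -0.1555 -0.1551 -0.1544] 739
scene -1 knob tip [-0.1558 -0.1548 -0.1545 -0.1529] 569
side 1 knob tip [-0.1563 -0.1555 -0.1543 -0.1519] 449
side -1 knob tip [-0.156  -0.1553 -0.1535 -0.1503] 300
t 17.25 at [0.4722 0.0472 0.3458] F [-0.5 -0.5 -1.1] w 0.0512
rot [-0.0016  0.0006  0.2603]
[ 0.6829 -0.0223  0.34  ] -> [-0.825   0.3278  0.0213]
[ 0.6829 -0.0223  0.3   ] -> [-0.825   0.3287  0.1813]
[ 0.6829 -0.0223  0.235 ] -> [-0.8251  0.33    0.4413]
```

Both knob tips now read -0.155, so both supports are at their stops. Next I'll go above the rail.

Emit:
step_arm(
  series=[
    {"dx": -0.16,"dy": 0.06,"dz": 0.02,"rx": 0,"ry": 0,"rz": 0.04,"fingers": 0.6},
    {"dx": -0.32,"dy": 0.13,"dz": 0.02,"rx": 0,"ry": 0,"rz": 0.085,"fingers": 0.6},
    {"dx": -0.48,"dy": 0.19,"dz": 0.02,"rx": 0,"ry": 0,"rz": 0.13,"fingers": 0.6},
    {"dx": -0.64,"dy": 0.25,"dz": 0.02,"rx": 0,"ry": 0,"rz": 0.175,"fingers": 0.6},
    {"dx": -0.8,"dy": 0.32,"dz": 0.02,"rx": -0.001,"ry": 0,"rz": 0.22,"fingers": 0.6},
  ],
)

```text
time_s: 17.75
tool_pos: [0.6776, -0.0195, 0.3387]
ee_rot: [[-0.178, 0.984, -0.003], [0.984, 0.178, -0.002], [-0.001, -0.004, -1.0]]
wrist_force: [1.0, 0.1, 0.0]
width: 0.0511
```

```bash
python3 -c "
from g import *
go([(.68,-.0225,.34),(.68,-.0225,.236)],d[2]+np.pi/2)
"
```

```text
t 17.75 at [ 0.6776 -0.0195  0.3387] F [1.  0.1 0. ] w 0.0511
rot [-0.0011  0.0005  0.0392]
[ 0.68   -0.0225  0.34  ] -> [-0.0136  0.0074 -0.0051]
[ 0.68   -0.0225  0.236 ] -> [-0.013   0.0089  0.4109]
```

Emit:
step_arm(
  series=[
    {"dx": -0.013,"dy": 0.007,"dz": 0.02,"rx": -0.001,"ry": 0,"rz": 0.039,"fingers": 0.5},
    {"dx": -0.013,"dy": 0.007,"dz": 0.1,"rx": -0.001,"ry": 0,"rz": 0.039,"fingers": 0.5},
    {"dx": -0.013,"dy": 0.007,"dz": 0.1,"rx": -0.001,"ry": 0,"rz": 0.039,"fingers": 0.5},
  ],
)

```text
time_s: 18.05
tool_pos: [0.6777, -0.0214, 0.3092]
ee_rot: [[-0.059, 0.998, -0.008], [0.998, 0.059, -0.001], [-0.001, -0.008, -1.0]]
wrist_force: [-0.6, -0.4, -0.3]
width: 0.0428
```

```bash
python3 -c "
from g import *
go([(.68,-.0225,.236)],d[2]+np.pi/2)
c=env.capture('wrist');cv2.imwrite('pics/w11.png',c['color'][:,:,::-1]);pickle.dump(c,open('/tmp/w11.pkl','wb'))
c=env.capture('side');crop(c,'pics/side11.png',200,60,400,260,3)
"
```

```text
t 18.05 at [ 0.6777 -0.0214  0.3092] F [-0.6 -0.4 -0.3] w 0.0428
rot [-0.0025  0.0002  0.001 ]
[ 0.68   -0.0225  0.236 ] -> [-0.0047  0.0113  0.2928]
```

View pics/w11.png

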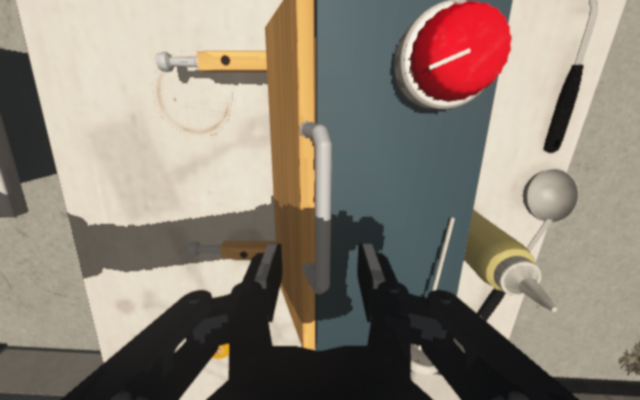

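View pics/side11.png

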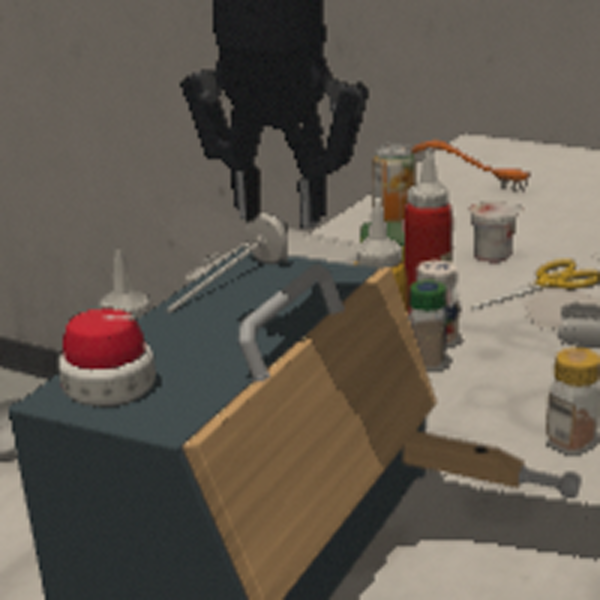

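The rail is centred between the jaws at u≈322, running from v 130 to 290. Next I'll check where along it the grasp will land.

```bash
python3 -c "
from g import *
c=ld('w11')
print(proj(c,D((.053,0,.252),d)),proj(c,D((.053,.063,.252),d)),proj(c,D((.053,-.063,.252),d)))
for u,v in[(322,140),(322,200),(322,240)]:
  p=pt(c,u,v);print(p.round(4))
go([(.68,-.0225,.236)],d[2]+np.pi/2)"
```

```text
[323.14729295 219.98569423] [323.92841829 135.72287279] [322.49965344 289.84891441]
[0.6752 0.0376 0.254 ]
[ 0.6779 -0.0046  0.2576]
[ 0.6799 -0.0366  0.2577]
t 18.15 at [ 0.679  -0.0215  0.3128] F [-0.7 -0.2 -0.7] w 0.0423
rot [-0.0008  0.0003  0.0009]
[ 0.68   -0.0225  0.236 ] -> [-0.004   0.0046  0.3072]
```

Emit:
step_arm(
  series=[
    {"dx": -0.004,"dy": 0,"dz": 0.1,"rx": 0,"ry": 0,"rz": 0.001,"fingers": 0.5},
    {"dx": -0.004,"dy": 0,"dz": 0.2,"rx": 0,"ry": 0,"rz": 0.001,"fingers": 0.5},
    {"dx": -0.004,"dy": 0,"dz": 0.27,"rx": 0,"ry": 0,"rz": 0.001,"fingers": 0.5},
    {"dx": -0.004,"dy": 0,"dz": 0.305,"rx": 0,"ry": 0,"rz": 0.001,"fingers": 0.5},
    {"dx": -0.004,"dy": 0,"dz": 0.305,"rx": 0,"ry": 0,"rz": 0.001,"fingers": 0.5},
  ],
)

```text
time_s: 18.65
tool_pos: [0.6784, -0.0223, 0.2362]
ee_rot: [[-0.057, 0.998, -0.004], [0.998, 0.057, -0.001], [-0.001, -0.004, -1.0]]
wrist_force: [-0.0, -0.1, 0.8]
width: 0.0425
```

```bash
python3 -c "
from g import *
go([(.68,-.0225,.236)],d[2]+np.pi/2)
c=env.capture('side');crop(c,'pics/side12.png',200,60,400,260,3)
"
```

```text
t 18.65 at [ 0.6784 -0.0223  0.2362] F [-0.  -0.1  0.8] w 0.0425
rot [-0.0012  0.0002  0.0001]
[ 0.68   -0.0225  0.236 ] -> [-0.0011  0.0065  0.0007]
```

View pics/side12.png

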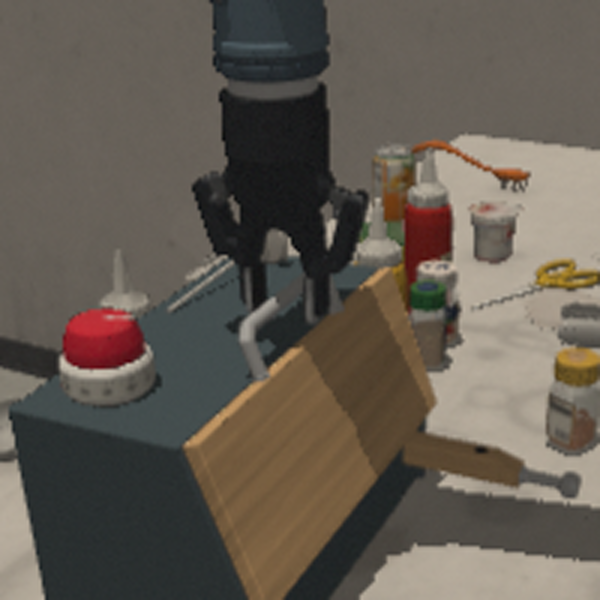

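The fingers straddle the rail. Closing gently at 20 N.

Emit:
step_arm(
  series=[
    {"dx": 0,"dy": 0,"dz": 0,"rx": 0,"ry": 0,"rz": 0,"fingers": 0.3},
    {"dx": 0,"dy": 0,"dz": 0,"rx": 0,"ry": 0,"rz": 0,"fingers": 0.2},
    {"dx": 0,"dy": 0,"dz": 0,"rx": 0,"ry": 0,"rz": 0,"fingers": 0.1},
    {"dx": 0,"dy": 0,"dz": 0,"rx": 0,"ry": 0,"rz": 0,"fingers": 0.05},
    {"dx": 0,"dy": 0,"dz": 0,"rx": 0,"ry": 0,"rz": 0,"fingers": 0.05},
  ],
  grip_force=20,
)

```text
time_s: 19.2
tool_pos: [0.6798, -0.0222, 0.2386]
ee_rot: [[-0.056, 0.998, 0.0], [0.998, 0.056, -0.001], [-0.001, 0.0, -1.0]]
wrist_force: [-0.7, 0.5, 5.2]
width: 0.0109
```

```bash
cat >> g.py <<'E'
def arc(r0,t0,ts,off):
    # rail position at flap angle t (desk frame), tcp = rail + off
    h=np.array([0,.082]);v=r0-h
    out=[]
    for t in ts:
        a=-(t-t0) # forward = towards -x
        c,s=np.cos(a),np.sin(a)
        w=np.array([c*v[0]+s*-0+0,0])
        # rotate in x-z plane so that top moves to -x
        x=v[0]*np.cos(t-t0)-v[1]*np.sin(t-t0);z=v[0]*np.sin(t-t0)+v[1]*np.cos(t-t0)
        out.append(h+[x,z]+off)
    return np.array(out)
E
python3 -c "
from g import *
go([],d[2]+np.pi/2)
r0=np.array([.054,.252])
P=arc(r0,0,[0,.35,1.0,1.5,1.92],np.zeros(2));print(P.round(4))
print(env.observe()['q'].round(2))"
```

```text
t 19.2 at [ 0.6798 -0.0222  0.2386] F [-0.7  0.5  5.2] w 0.0109
rot [0.0001 0.0003 0.    ]
[[ 0.054   0.252 ]
 [-0.0076  0.2602]
 [-0.1139  0.2193]
 [-0.1658  0.1479]
 [-0.1782  0.0746]]
[ 0.15  0.6  -0.29  1.43  0.18  1.14 -0.11]
```

```bash
cat >> g.py <<'E'
def arcrows(ts):
    p0=np.array([.6798,-.0222,.2386]);r0=np.array([.054,.252])
    D0=arc(r0,0,ts,-r0)
    ex=np.array([np.cos(d[2]),np.sin(d[2]),0])
    go([p0+ex*a+np.array([0,0,b]) for a,b in D0],d[2]+np.pi/2)
    # estimate current angle
    s=env.observe();dl=s['tool_pos']-p0;v=r0-[0,.082]+[dl@ex,dl[2]]
    print('ang',np.arctan2(.17,.054)*-1+np.arctan2(v[1],v[0]),'rad',np.hypot(*v))
E
python3 -c "
from g import *
arcrows([.03,.08,.14,.21,.28])"
```

```text
t 19.2 at [ 0.6798 -0.0222  0.2386] F [-0.7  0.5  5.2] w 0.0109
rot [0.0001 0.0003 0.    ]
[ 0.6747 -0.0225  0.2401] -> [ 0.0001 -0.0205 -0.0062]
[ 0.6661 -0.023   0.2424] -> [ 0.     -0.055  -0.0151]
[ 0.6556 -0.0236  0.2445] -> [ 0.     -0.097  -0.0235]
[ 0.6432 -0.0243  0.2461] -> [ 0.     -0.1465 -0.0301]
[ 0.6308 -0.025   0.2469] -> [ 0.     -0.1963 -0.0332]
ang 5.675570166707722e-05 rad 0.1783691575951766
```

Emit:
step_arm(
  series=[
    {"dx": 0,"dy": -0.02,"dz": -0.006,"rx": 0,"ry": 0,"rz": 0,"fingers": 0.05},
    {"dx": 0,"dy": -0.055,"dz": -0.015,"rx": 0,"ry": 0,"rz": 0,"fingers": 0.05},
    {"dx": 0,"dy": -0.097,"dz": -0.0235,"rx": 0,"ry": 0,"rz": 0,"fingers": 0.05},
    {"dx": 0,"dy": -0.146,"dz": -0.03,"rx": 0,"ry": 0,"rz": 0,"fingers": 0.05},
    {"dx": 0,"dy": -0.196,"dz": -0.033,"rx": 0,"ry": 0,"rz": 0,"fingers": 0.05},
  ],
)

```text
time_s: 19.7
tool_pos: [0.6304, -0.025, 0.2479]
ee_rot: [[-0.056, 0.998, 0.002], [0.998, 0.056, -0.001], [-0.001, 0.002, -1.0]]
wrist_force: [2.6, 0.2, 3.3]
width: 0.0108
```

```bash
python3 -c "
from g import *
arcrows([.33,.39,.45,.51,.57])
c=env.capture('side');crop(c,'pics/side13.png',200,60,400,260,3)"
```

```text
t 19.7 at [ 0.6304 -0.025   0.2479] F [2.6 0.2 3.3] w 0.0108
rot [ 0.0007  0.0003 -0.    ]
[ 0.6219 -0.0255  0.2469] -> [-0.     -0.0341  0.0037]
[ 0.6112 -0.0261  0.2464] -> [ 0.     -0.0768  0.0058]
[ 0.6006 -0.0267  0.2452] -> [ 0.     -0.1194  0.0105]
[ 0.5901 -0.0273  0.2433] -> [ 0.     -0.1616  0.0178]
[ 0.5797 -0.0279  0.2409] -> [ 0.     -0.2032  0.0275]
ang 0.28236311482099663 rad 0.17931287862407436
```

View pics/side13.png

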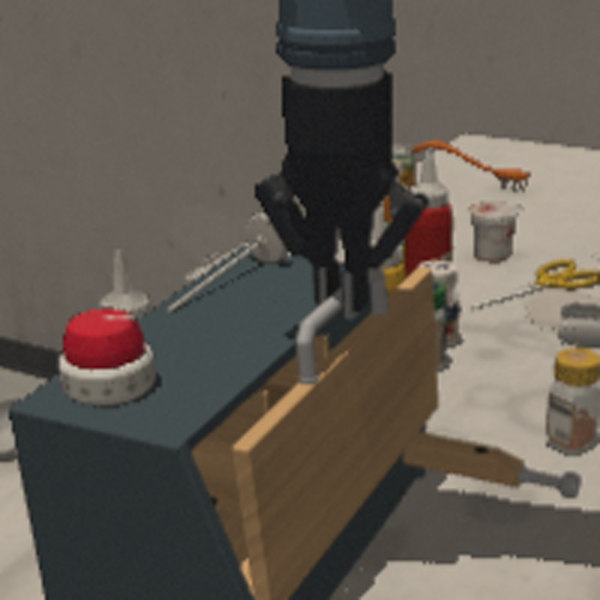

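The flap is following and stands near upright.

Emit:
step_arm(
  series=[
    {"dx": 0,"dy": -0.034,"dz": 0.003,"rx": 0,"ry": 0,"rz": 0,"fingers": 0.05},
    {"dx": 0,"dy": -0.077,"dz": 0.006,"rx": 0,"ry": 0,"rz": 0,"fingers": 0.05},
    {"dx": 0,"dy": -0.119,"dz": 0.01,"rx": 0,"ry": 0,"rz": 0,"fingers": 0.05},
    {"dx": 0,"dy": -0.162,"dz": 0.018,"rx": 0,"ry": 0,"rz": 0,"fingers": 0.05},
    {"dx": 0,"dy": -0.203,"dz": 0.027,"rx": 0,"ry": 0,"rz": 0,"fingers": 0.05},
  ],
)

```text
time_s: 20.25
tool_pos: [0.5765, -0.028, 0.2406]
ee_rot: [[-0.056, 0.998, -0.001], [0.998, 0.056, -0.001], [-0.001, -0.001, -1.0]]
wrist_force: [1.4, -0.7, -0.3]
width: 0.0109
```

```bash
python3 -c "
from g import *
arcrows([.63,.69,.75,.81,.87])"
```

```text
t 20.25 at [ 0.5765 -0.028   0.2406] F [ 1.4 -0.7 -0.3] w 0.0109
rot [-0.0004  0.0003 -0.    ]
[ 0.5695 -0.0284  0.2378] -> [ 0.     -0.0281  0.0115]
[ 0.5594 -0.029   0.2341] -> [ 0.     -0.0682  0.0263]
[ 0.5496 -0.0295  0.2298] -> [ 1.000e-04 -1.074e-01  4.350e-02]
[ 0.5401 -0.0301  0.2249] -> [ 1.000e-04 -1.455e-01  6.300e-02]
[ 0.5309 -0.0306  0.2195] -> [ 1.000e-04 -1.824e-01  8.480e-02]
ang 0.5877183261442778 rad 0.17902437077841327
```

Emit:
step_arm(
  series=[
    {"dx": 0,"dy": -0.028,"dz": 0.01,"rx": 0,"ry": 0,"rz": 0,"fingers": 0.05},
    {"dx": 0,"dy": -0.068,"dz": 0.026,"rx": 0,"ry": 0,"rz": 0,"fingers": 0.05},
    {"dx": 0,"dy": -0.107,"dz": 0.043,"rx": 0,"ry": 0,"rz": 0,"fingers": 0.05},
    {"dx": 0,"dy": -0.145,"dz": 0.063,"rx": 0,"ry": 0,"rz": 0,"fingers": 0.05},
    {"dx": 0,"dy": -0.182,"dz": 0.085,"rx": 0,"ry": 0,"rz": 0,"fingers": 0.05},
  ],
)

```text
time_s: 20.75
tool_pos: [0.53, -0.0307, 0.2188]
ee_rot: [[-0.056, 0.998, -0.002], [0.998, 0.056, -0.001], [-0.001, -0.002, -1.0]]
wrist_force: [-0.2, -0.0, 2.3]
width: 0.0109
```

```bash
python3 -c "
from g import *
arcrows([.93,.99,1.05,1.11,1.17])"
```

```text
t 20.75 at [ 0.53   -0.0307  0.2188] F [-0.2 -0.   2.3] w 0.0109
rot [-0.0005  0.0003 -0.    ]
[ 0.5221 -0.0311  0.2135] -> [ 0.     -0.0318  0.0212]
[ 0.5136 -0.0316  0.207 ] -> [ 0.0001 -0.0658  0.0472]
[ 0.5055 -0.032   0.2   ] -> [ 0.0001 -0.0981  0.0752]
[ 0.4978 -0.0325  0.1926] -> [ 1.000e-04 -1.287e-01  1.052e-01]
[ 0.4906 -0.0329  0.1846] -> [ 0.0002 -0.1575  0.1369]
ang 0.876456946707961 rad 0.17827518959959437
```

Emit:
step_arm(
  series=[
    {"dx": 0,"dy": -0.032,"dz": 0.021,"rx": 0,"ry": 0,"rz": 0,"fingers": 0.05},
    {"dx": 0,"dy": -0.066,"dz": 0.047,"rx": 0,"ry": 0,"rz": 0,"fingers": 0.05},
    {"dx": 0,"dy": -0.098,"dz": 0.075,"rx": 0,"ry": 0,"rz": 0,"fingers": 0.05},
    {"dx": 0,"dy": -0.129,"dz": 0.105,"rx": 0,"ry": 0,"rz": 0,"fingers": 0.05},
    {"dx": 0,"dy": -0.157,"dz": 0.137,"rx": 0,"ry": 0,"rz": 0,"fingers": 0.05},
  ],
)

```text
time_s: 21.25
tool_pos: [0.49, -0.0329, 0.1839]
ee_rot: [[-0.056, 0.998, -0.002], [0.998, 0.056, -0.001], [-0.001, -0.002, -1.0]]
wrist_force: [1.2, 0.1, -0.4]
width: 0.0109
```

```bash
python3 -c "
from g import *
arcrows([1.23,1.29,1.35,1.41,1.47])
c=env.capture('side');crop(c,'pics/side14.png',200,60,400,260,3)"
```

```text
t 21.25 at [ 0.49   -0.0329  0.1839] F [ 1.2  0.1 -0.4] w 0.0109
rot [-0.0006  0.0003 -0.    ]
[ 0.4839 -0.0333  0.1763] -> [ 0.0001 -0.0243  0.0303]
[ 0.4777 -0.0336  0.1676] -> [ 0.0001 -0.0491  0.0653]
[ 0.4721 -0.0339  0.1585] -> [ 0.0002 -0.0717  0.1016]
[ 0.467  -0.0342  0.1491] -> [ 0.0002 -0.0921  0.1392]
[ 0.4624 -0.0345  0.1394] -> [ 0.0002 -0.1102  0.178 ]
ang 1.175501771148193 rad 0.1783552707996005
```

View pics/side14.png

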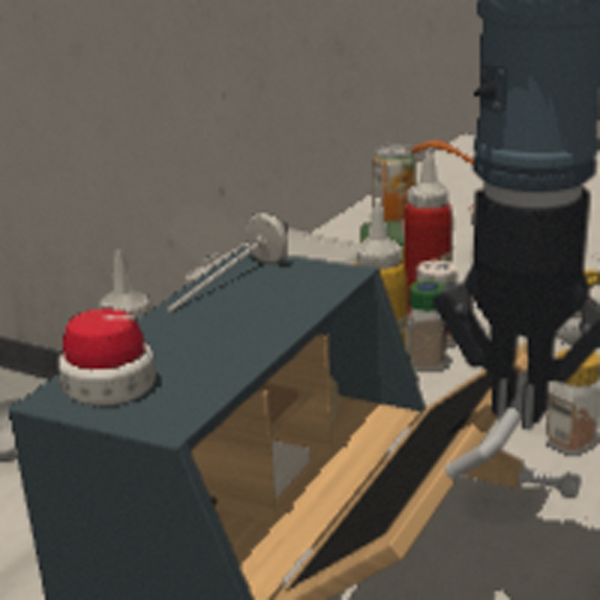

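The flap is following smoothly; the finger clears its edge.

Emit:
step_arm(
  series=[
    {"dx": 0,"dy": -0.024,"dz": 0.03,"rx": 0,"ry": 0,"rz": 0,"fingers": 0.05},
    {"dx": 0,"dy": -0.049,"dz": 0.065,"rx": 0,"ry": 0,"rz": 0,"fingers": 0.05},
    {"dx": 0,"dy": -0.072,"dz": 0.102,"rx": 0,"ry": 0,"rz": 0,"fingers": 0.05},
    {"dx": 0,"dy": -0.092,"dz": 0.139,"rx": 0,"ry": 0,"rz": 0,"fingers": 0.05},
    {"dx": 0,"dy": -0.11,"dz": 0.178,"rx": 0,"ry": 0,"rz": 0,"fingers": 0.05},
  ],
)

```text
time_s: 21.8
tool_pos: [0.4608, -0.0346, 0.1374]
ee_rot: [[-0.056, 0.998, -0.003], [0.998, 0.056, -0.001], [-0.001, -0.003, -1.0]]
wrist_force: [2.3, 0.9, -0.2]
width: 0.0111
```

```bash
python3 -c "
from g import *
arcrows([1.53,1.59,1.65,1.70,1.75])"
```

```text
t 21.8 at [ 0.4608 -0.0346  0.1374] F [ 2.3  0.9 -0.2] w 0.0111
rot [-0.0011  0.0002  0.    ]
[ 0.4585 -0.0347  0.1295] -> [ 0.     -0.0092  0.0318]
[ 0.4552 -0.0349  0.1193] -> [ 0.0001 -0.0224  0.0725]
[ 0.4524 -0.035   0.109 ] -> [ 1.000e-04 -3.320e-02  1.139e-01]
[ 0.4506 -0.0351  0.1002] -> [ 1.000e-04 -4.030e-02  1.489e-01]
[ 0.4493 -0.0352  0.0914] -> [ 1.000e-04 -4.560e-02  1.841e-01]
ang 1.4839099176439783 rad 0.17909531071821697
```

Emit:
step_arm(
  series=[
    {"dx": 0,"dy": -0.009,"dz": 0.032,"rx": 0,"ry": 0,"rz": 0,"fingers": 0.05},
    {"dx": 0,"dy": -0.022,"dz": 0.072,"rx": 0,"ry": 0,"rz": 0,"fingers": 0.05},
    {"dx": 0,"dy": -0.033,"dz": 0.114,"rx": 0,"ry": 0,"rz": 0,"fingers": 0.05},
    {"dx": 0,"dy": -0.04,"dz": 0.149,"rx": 0,"ry": 0,"rz": 0,"fingers": 0.05},
    {"dx": 0,"dy": -0.0455,"dz": 0.184,"rx": 0,"ry": 0,"rz": 0,"fingers": 0.05},
  ],
)

```text
time_s: 22.3
tool_pos: [0.449, -0.0353, 0.0906]
ee_rot: [[-0.056, 0.998, -0.004], [0.998, 0.056, -0.001], [-0.001, -0.004, -1.0]]
wrist_force: [-0.9, 0.6, -0.4]
width: 0.0113
```

```bash
python3 -c "
from g import *
arcrows([1.79,1.83,1.86,1.89,1.92])
print(env.observe()['q'].round(2))"
```

```text
t 22.3 at [ 0.449  -0.0353  0.0906] F [-0.9  0.6 -0.4] w 0.0113
rot [-0.0012  0.0002  0.    ]
[ 0.4485 -0.0353  0.0843] -> [ 0.0002 -0.002   0.0251]
[ 0.448  -0.0353  0.0772] -> [ 0.0002 -0.0038  0.0536]
[ 0.4478 -0.0353  0.0719] -> [ 0.0002 -0.0045  0.075 ]
[ 0.4478 -0.0353  0.0665] -> [ 0.0002 -0.0045  0.0964]
[ 0.448  -0.0353  0.0612] -> [ 0.0002 -0.0038  0.1178]
ang 1.7547108492277896 rad 0.17851489343041022
[ 0.21  0.45 -0.28  2.13  0.23  0.58 -0.18]
```

Emit:
step_arm(
  series=[
    {"dx": 0,"dy": -0.002,"dz": 0.025,"rx": 0,"ry": 0,"rz": 0,"fingers": 0.05},
    {"dx": 0,"dy": -0.004,"dz": 0.053,"rx": 0,"ry": 0,"rz": 0,"fingers": 0.05},
    {"dx": 0,"dy": -0.004,"dz": 0.075,"rx": 0,"ry": 0,"rz": 0,"fingers": 0.05},
    {"dx": 0,"dy": -0.004,"dz": 0.096,"rx": 0,"ry": 0,"rz": 0,"fingers": 0.05},
    {"dx": 0,"dy": -0.004,"dz": 0.11,"rx": 0,"ry": 0,"rz": 0,"fingers": 0.05},
  ],
)

```text
time_s: 22.8
tool_pos: [0.4479, -0.0353, 0.0627]
ee_rot: [[-0.056, 0.998, -0.004], [0.998, 0.056, -0.001], [-0.001, -0.004, -1.0]]
wrist_force: [-2.0, -0.0, -0.8]
width: 0.011
```

```bash
python3 -c "
from g import *
arcrows([1.90,1.91,1.92])
c=env.capture('side');crop(c,'pics/side15.png',200,100,420,300,3.3)
c=env.capture('scene');crop(c,'pics/scene15.png',200,90,440,300,3.3)"
```

```text
t 22.8 at [ 0.4479 -0.0353  0.0627] F [-2.  -0.  -0.8] w 0.011
rot [-0.0013  0.0002  0.    ]
[ 0.4478 -0.0353  0.0647] -> [ 0.0002 -0.0001 -0.0083]
[ 0.4479 -0.0353  0.063 ] -> [ 0.0002  0.0001 -0.0012]
[ 0.448  -0.0353  0.0612] -> [0.0002 0.0004 0.006 ]
ang -4.371564219951189 rad 0.17841577591837424
```

View pics/side15.png

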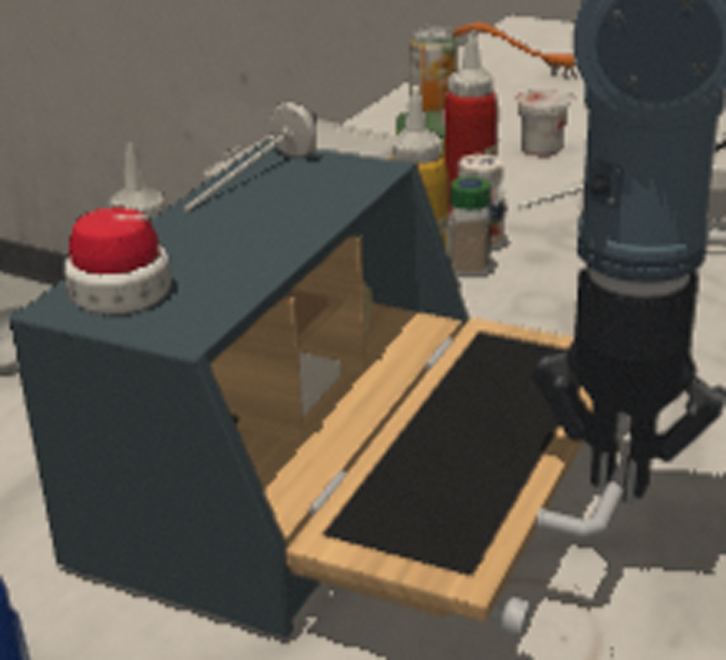

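The flap is almost level. Lower in 1 mm steps until the supports take the load.

Emit:
step_arm(
  series=[
    {"dx": 0,"dy": 0,"dz": 0.005,"rx": 0,"ry": 0,"rz": 0,"fingers": 0.05},
    {"dx": 0,"dy": 0,"dz": 0.01,"rx": 0,"ry": 0,"rz": 0,"fingers": 0.05},
    {"dx": 0,"dy": 0,"dz": 0.013,"rx": 0,"ry": 0,"rz": 0,"fingers": 0.05},
    {"dx": 0,"dy": 0,"dz": 0.013,"rx": 0,"ry": 0,"rz": 0,"fingers": 0.05},
  ],
)

```text
time_s: 23.3
tool_pos: [0.4479, -0.0353, 0.0607]
ee_rot: [[-0.056, 0.998, -0.004], [0.998, 0.056, -0.002], [-0.001, -0.004, -1.0]]
wrist_force: [-5.7, 0.6, 17.6]
width: 0.0111
```

The supports carry it: 17.6 N upward on the tool. Open part-way so the rear finger clears the flap edge, then lift straight up.

Emit:
step_arm(
  series=[
    {"dx": 0,"dy": 0,"dz": -0.003,"rx": 0,"ry": 0,"rz": 0,"fingers": 0.1},
    {"dx": 0,"dy": 0,"dz": -0.003,"rx": 0,"ry": 0,"rz": 0,"fingers": 0.2},
    {"dx": 0,"dy": 0,"dz": -0.003,"rx": 0,"ry": 0,"rz": 0,"fingers": 0.33},
    {"dx": 0,"dy": 0,"dz": -0.003,"rx": 0,"ry": 0,"rz": 0,"fingers": 0.33},
    {"dx": 0,"dy": 0,"dz": -0.003,"rx": 0,"ry": 0,"rz": 0,"fingers": 0.33},
  ],
)

```text
time_s: 23.8
tool_pos: [0.4481, -0.0354, 0.0614]
ee_rot: [[-0.056, 0.998, -0.004], [0.998, 0.056, -0.001], [-0.001, -0.004, -1.0]]
wrist_force: [0.3, 0.1, 0.5]
width: 0.0277
```

```bash
python3 -c "
from g import *
arcrows([1.92])
c=env.capture('wrist');cv2.imwrite('pics/w16.png',c['color'][:,:,::-1])
c=env.capture('side');crop(c,'pics/side16.png',280,180,420,300,5.5)"
```

```text
t 23.8 at [ 0.4481 -0.0354  0.0614] F [0.3 0.1 0.5] w 0.0277
rot [-0.0012  0.0004 -0.    ]
[ 0.448  -0.0353  0.0612] -> [ 0.0004 -0.0007  0.0008]
ang -4.364213585031289 rad 0.1781962800802897
```

View pics/side16.png

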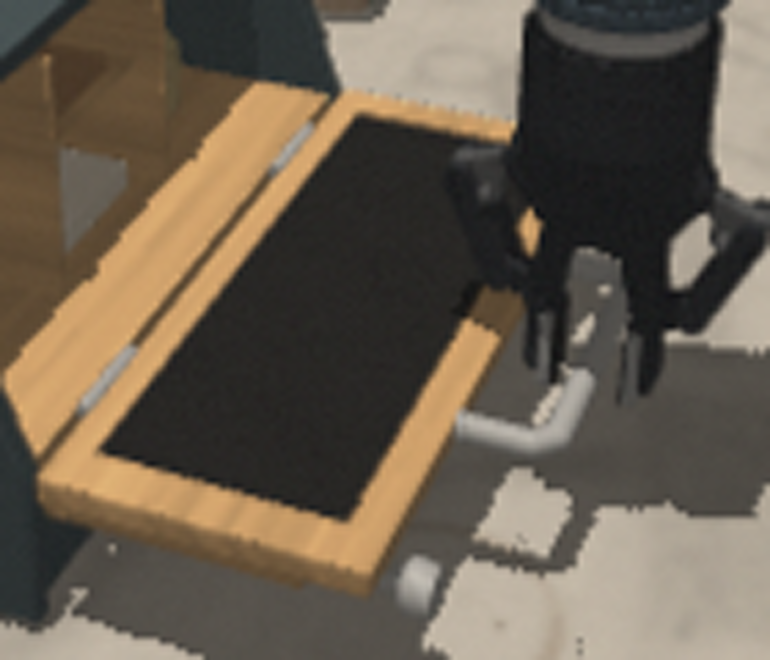

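View pics/w16.png

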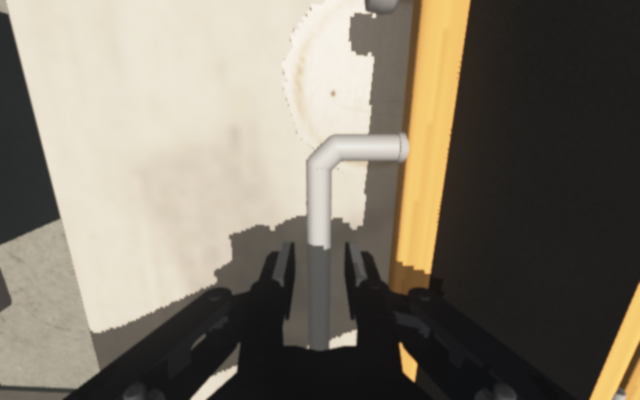

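The jaws are free on both sides of the rail and no force shows. Lifting.

Emit:
step_arm(
  series=[
    {"dx": 0,"dy": 0,"dz": -0.04,"rx": 0,"ry": 0,"rz": 0,"fingers": 0.33},
    {"dx": 0,"dy": 0,"dz": -0.1,"rx": 0,"ry": 0,"rz": 0,"fingers": 0.33},
    {"dx": 0,"dy": 0,"dz": -0.25,"rx": 0,"ry": 0,"rz": 0,"fingers": 0.33},
    {"dx": 0,"dy": 0,"dz": -0.45,"rx": 0,"ry": 0,"rz": 0,"fingers": 0.33},
    {"dx": 0,"dy": 0,"dz": -0.65,"rx": 0,"ry": 0,"rz": 0,"fingers": 0.33},
  ],
)

```text
time_s: 24.4
tool_pos: [0.4479, -0.0349, 0.226]
ee_rot: [[-0.057, 0.998, -0.005], [0.998, 0.057, -0.001], [-0.001, -0.005, -1.0]]
wrist_force: [0.8, -1.2, 0.2]
width: 0.0281
```

Emit:
step_arm(
  series=[
    {"dx": 0,"dy": 0,"dz": -0.1,"rx": 0,"ry": 0,"rz": 0,"fingers": 0.33},
    {"dx": 0,"dy": 0,"dz": -0.1,"rx": 0,"ry": 0,"rz": 0,"fingers": 0.33},
    {"dx": 0,"dy": 0,"dz": -0.1,"rx": 0,"ry": 0,"rz": 0,"fingers": 0.33},
  ],
)

```text
time_s: 24.7
tool_pos: [0.4481, -0.035, 0.2517]
ee_rot: [[-0.057, 0.998, -0.003], [0.998, 0.057, -0.001], [-0.001, -0.003, -1.0]]
wrist_force: [-0.1, 0.0, -0.5]
width: 0.0282
```

```bash
python3 -c "
from g import *
arcrows([])
C,S=np.cos(d[2]),np.sin(d[2])
for n in('scene','side'):
  c=env.capture(n);P=cloud(c);X=P[...,0]-d[0];Y=P[...,1]-d[1];dx=C*X+S*Y;dy=-S*X+C*Y;Z=P[...,2]
  cv2.imwrite(f'pics/{n}17.png',c['color'][:,:,::-1])
  m=(abs(dy)<.16)&(dx<-.02)&(dx>-.135)&(Z>.06)&(Z<.11)
  k,*_=np.linalg.lstsq(np.c_[dx[m],dy[m],np.ones(m.sum())],Z[m],rcond=None);print(n,'flap plane slope',k.round(4),m.sum())
  for s in(1,-1):
    m=(abs(dy-s*.135)<.02)&(Z>.042)&(Z<.062)&(dx<-.142)&(dx>-.2);print('knob tip',np.percentile(dx[m],[1,3,5]).round(4))
  m=(Z>.085)&(Z<.11)&(abs(P[...,0]-.53)<.05)&(abs(P[...,1]+.32)<.05);print('jar',cv2.minEnclosingCircle(np.c_[dx[m],dy[m]].astype('f4')),Z[m].max())
"
```

```text
t 24.7 at [ 0.4481 -0.035   0.2517] F [-0.1  0.  -0.5] w 0.0282
rot [-0.001   0.0004  0.0001]
ang 1.0790118766769434 rad 0.25543545603859585
scene flap plane slope [0.0034 0.0011 0.0819] 6447
knob tip [-0.1569 -0.1562 -0.156 ]
knob tip [-0.1563 -0.1558 -0.1555]
jar ((-0.11201081424951553, -0.28581202030181885), 0.024951916188001633) 0.10248219735467895
side flap plane slope [ 0.0033 -0.0003  0.0838] 3831
knob tip [-0.1565 -0.1564 -0.1564]
knob tip [-0.1563 -0.1562 -0.1561]
jar ((-0.11343999207019806, -0.28605329990386963), 0.022419752553105354) 0.10434331901153016
```

View pics/scene17.png

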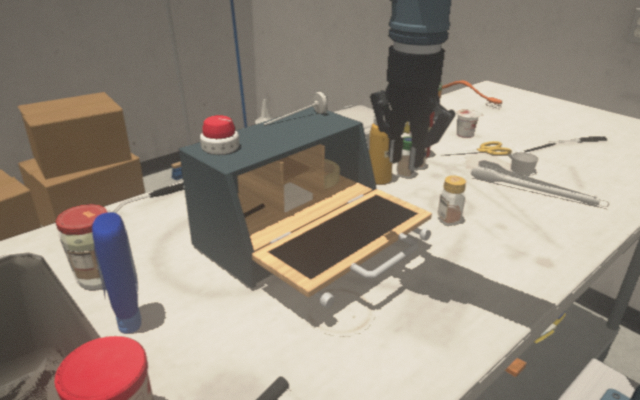

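View pics/side17.png

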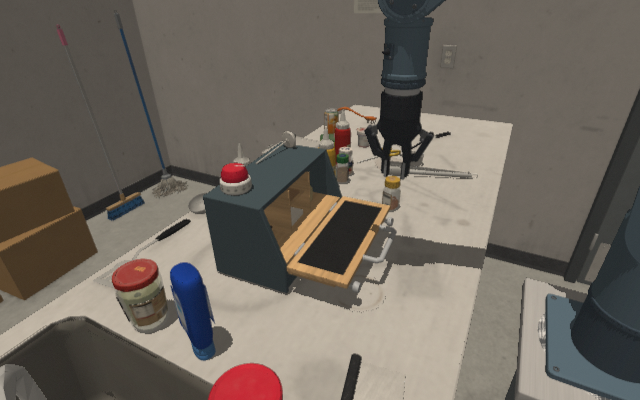

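The flap is level (slope 0.003 rad) and the knob tips are at -0.156, so both supports are fully out. The jar stands upright at desk y -0.286, and the gripper is clear above everything.

```bash
python3 -c "
from station import env
print(env.finish_job())"
```

```text
the job is handed in; nothing more can be done
None
```

The desk is open for writing and I handed the job in at about 25 s of the 69 s allowed; no verdict was reported.

**What I did:** I moved the spice jar to the bare counter on the right and pulled both supports to their stops with the flap shut. Then I lowered the flap slowly by its rail, at roughly 0.6 rad/s, until it rested on the supports. After that I released it and lifted the gripper clear.

**Last checks before handing in:**
- **Flap:** level within about 0.003 rad in both camera views. When it touched down, the supports took about 17 N; I could not measure the force on each support separately.
- **Supports:** both knob tips measured about 156 mm in front of the desk's front, the same on each side, which matches fully out.
- **Jar:** upright, 286 mm right of the desk's midline.
- **Robot:** touching nothing.

**What went wrong or disagreed:**
- **Left support pushed back:** on my first try I eased off before opening the fingers and pushed it back to about 83 mm. I pulled it to its stop again before touching the flap.
- **Desk position:** the cabinet front measured about 4 mm off my fitted position. At the start, the knobs stood a few mm farther out than the fit predicted. Neither affected the result.

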